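# Load the picture stand-off rings into the spacer magazine

### The job

Load the upright metal tube with the three flat rings from the sloping rack, lying flat one on another: black in first, then red, then yellow on top. Press the column firmly down inside the tube against the stiff sliding follower until it is fully home at the bottom and will go no further, let go, and leave the flask, the paint tin and the brush where they are.

Things in the scene. Friction and masses are not known exactly. Their poses are not given: they have to be found in the camera images.
- black_ring: flat powder-coated aluminium ring, black: outside diameter 54 mm, thickness 12 mm, hole 16 mm, about 70 g. Origin at its centre (middle of the thickness, on the axis); z is its axis, and both faces are alike. It starts lying on the rack's 25 degree slope, one of three side by side 105 mm apart, against the lip along its low edge; which ring lies where varies.
- red_ring: flat powder-coated aluminium ring, red: outside diameter 54 mm, thickness 12 mm, hole 16 mm, about 70 g. Origin at its centre (middle of the thickness, on the axis); z is its axis, and both faces are alike. It starts lying on the rack's 25 degree slope, one of three side by side 105 mm apart, against the lip along its low edge; which ring lies where varies.
- yellow_ring: flat powder-coated aluminium ring, yellow: outside diameter 54 mm, thickness 12 mm, hole 16 mm, about 70 g. Origin at its centre (middle of the thickness, on the axis); z is its axis, and both faces are alike. It starts lying on the rack's 25 degree slope, one of three side by side 105 mm apart, against the lip along its low edge; which ring lies where varies.
- tube_mouth (a point): centre of the tube's open top, level with its rim, 66 mm above the desk; z up. Inside, a white follower disc starts 6 to 16 mm below the rim: it carries the rings, stays where it is pushed and slides down under about 5 N. A hidden stop, set differently each time, halts it; three rings then end with the top face 9 to 19 mm below the rim. Before adding a ring, push the column 8 to 15 mm below the rim.
- tube: spacer magazine: bare aluminium tube fixed upright on a 100 x 100 x 6 mm plywood foot screwed to the desk. Bore 55.5 mm, wall 4 mm, square rim without lead-in, so a ring has 0.75 mm of play all round. Origin on the desk, on the tube's axis; z up.
- rack: plywood rack with a smooth board 72 x 310 mm, sloping down at 25 degrees towards the rack's +x (away from the robot), with an 8 mm high lip along that low far edge. Fixed to the desk. Origin on the desk under the middle of the board; y runs along the row of rings. The centres of the rings lie 47 mm above the desk and 3 mm to +x of the origin. About 50 mm is free between neighbouring rings.
- flask: bystander: grey metal flask with a black cap, diameter 68 mm, 200 mm tall, standing; origin at the centre of its underside, z up.
- paint_tin: bystander: small steel paint tin with a blue band, diameter 70 mm, 60 mm tall, standing; origin at the centre of its underside, z up.
- brush: bystander: paint brush with a light wooden handle lying on the desk; its length runs along x.
There are look-alikes about, which are no part of the job. Of the things like the yellow_ring, leave any that is green or pink; of the rest the smaller one is meant.

How it is judged:
On the way, in this order (a step that is already met when the one before it is completed fails the run):
1. the black ring is in the tube before the others: centred, its middle below the rim (z of black_ring in the frame of tube_mouth below 0 m and horizontal distance between black_ring and tube_mouth below 0.004 m), for 0.2 s.
2. the red ring is in the tube, on the black one: centred, its middle below the rim (z of red_ring in the frame of tube_mouth below 0 m and horizontal distance between red_ring and tube_mouth below 0.004 m), for 0.2 s.
3. the yellow ring is in the tube, deep below the rim, and the column is pressed against its hard stop with more than 8 N (its friction alone gives about 5 N) (z of yellow_ring in the frame of tube_mouth below 0 m and horizontal distance between yellow_ring and tube_mouth below 0.004 m and z of yellow_ring in the frame of tube_mouth below -0.0135 m and contact force between yellow_ring and red_ring above 8 N), for 0.02 s.
At the end, for the whole second after the job is handed in: The rings lie flat (within 0.08 rad) in one column in the tube, within 3 mm of its axis: black at the bottom, red on it, yellow on top, each 12 mm (within 2) above the last, the middle of the yellow ring 13.5 to 26.5 mm below the rim; at rest and released (z of black_ring in the frame of tube_mouth between -0.0505 and -0.0375 m and horizontal distance between each of black_ring, red_ring, yellow_ring and tube_mouth below 0.003 m and angle between the z axis of each of black_ring, red_ring, yellow_ring and the z axis of tube_mouth, either way round below 0.08 rad and linear speed of each of black_ring, red_ring, yellow_ring below 0.02 m/s and z of red_ring in the frame of tube_mouth between -0.0385 and -0.0255 m and z of yellow_ring in the frame of tube_mouth between -0.0265 and -0.0135 m and distance between black_ring and red_ring between 0.01 and 0.014 m and distance between red_ring and yellow_ring between 0.01 and 0.014 m); the robot touches nothing.
It fails at once if the flask is shoved more than 30 mm or knocked over (distance of flask from where it was at the start of the episode above 0.03 m or angle between flask's own z axis and vertical above 0.5 rad).
It fails at once if the paint tin is shoved more than 30 mm or knocked over (distance of paint_tin from where it was at the start of the episode above 0.03 m or angle between paint_tin's own z axis and vertical above 0.5 rad).
It fails at once if the brush is shoved more than 30 mm (distance of brush from where it was at the start of the episode above 0.03 m).
It also fails if it takes over 72 s, if anything falls off the work surface, if the arm or the gripper's body presses on something with over 40 N, if the wrist force passes 120 N, or if a joint passes its speed limit or range.

### The arm

A 6-joint arm with a two-finger parallel gripper is mounted at the origin on the work surface. World frame = base frame: x ahead of the robot, y to its left, z up, the work surface at z = 0. Lengths are in m, angles in rad, forces in N, time in s.
With the tool pointing down it reaches from about 0.325 to 0.75 m from the base axis. Payload 7.6 kg.
Tool frame: the origin (TCP) lies on the mounting face of the last link; the fingertips stand 173 mm ahead of it and the grasp point (between the pads) lies 155 mm ahead of it; z points along the fingers, y is the line along which they close (so a half turn about z gives the same grasp; the last joint's range is limited). The gripper opens to 85 mm and grips with 20 to 120 N. Pads are 22 mm wide; open, the fingers measure 114 mm over their backs; the gripper's body (76 mm by 85 mm) begins 54 mm behind the grasp point. The pads swing forward as they close: fully open they stand 13 mm farther back than shut.
Start: joints at [1.253, 0.052, 1.401, -0, 1.689, -0.07], TCP at [0.129, 0.509, 0.405] pointing down, gripper open.
Joint ranges: [-2.9, 2.9], [-0.91, 2.17], [0.12, 2.37], [-1.06, 4.2], [0.26, 2.73], [-2.93, 2.93]. Speed limits (rad/s): [2.57, 2.57, 3.01, 3.14, 3.14, 3.14].

### API

Orientations are given as a unit quaternion [x, y, z, w].
In Python, from bench import sensors, viewer, ticket gives the robot as it stands. The module is installed in compiled form; this text tells all that it offers.
- The arm moves only by the tool step_arm, never from a script. Its argument "series" is a list of rows, each an object of numbers: "jaw": the opening, from -1 (shut) to 1 (fully open), so that 0 is half open; "dx", "dy", "dz": the shift along the tool's x, y, z normalised to -1 to 1, where 1 is 400 mm; "wx", "wy", "wz": the turn, a rotation vector about the tool's x, y, z normalised to -1 to 1, where 1 is 0.1 rad. In form: [{"jaw": .., "dx": .., "dy": .., "dz": .., "wx": .., "wy": .., "wz": ..}, ...]. A call has exactly 10 rows; each row shifts and turns the commanded pose from where the row before left it, along the tool's axes as they then stand; what a row does not reach is not made up. A row lasts 1/12 s, in which the tool goes at most 41.7 mm and 7.16 degrees, less where a joint would pass 70% of its speed; a pose out of reach is approached as far as the arm can. A call with a number of a shift or a turn outside -1 to 1 is refused whole. A call with a gripper value outside its range is refused whole. The fingers move at their own pace and stop on an object; "newtons" is the grip in N (left out, the last holds). Time passes only in rows, so rows that do not move let the fingers close, or fill a call up. It gives the time, the measured TCP pose, the force, the opening and the grip force at its end, in the units of the state.
- sensors.get_state(): the state, without advancing time (a new reading comes with each control period).
- viewer.capture(name): name is "scene" or "top"; returns (picture, depth): 400x640x3 uint8, red, green, blue; 400x640 float32, m along the optical axis (not along the pixel's ray), 0 where there is no reading.
- viewer.camera_info(name): a dict with "intrinsics" (3x3 intrinsics, pixels), "origin" and "orientation" of the camera in the world. Camera axes: x right, y down, z forward; pixel columns grow to the right and rows downward; lengths in m; the calibration is good to about 2 mm. A picture is of the moment at which its call begins. camera_info takes no time and is no camera call.
- ticket.sign_off(): hands the job in; it is judged then, once.
The state is a dict: "time": time; "joint_positions": joint angles; "joint_velocities": joint speeds; "tau": joint torques, N m; "ee_pos": TCP position; "orientation": TCP orientation; "contact_force": force on the tool from outside, world axes, zero at the start; "torque": the same for the moment, N m; "opening": finger opening in m; "finger_force": force on a finger pad.
Only numpy, scipy, OpenCV 4.12 (cv2) and the standard library are available. Lean on these libraries where they do the work, as an engineer would, in place of code of your own. Each camera call takes 0.05 s, during which the arm holds its last target. There are 200 camera calls.

## Working session

There is one attempt and no reset: what is moved stays moved. The work goes in short steps, Python scripts to look and compute and a tool call to move; the robot and the scene stay as the last step left them, time stands still between calls to the robot, and variables do not carry over. Pictures are saved under pics/ and viewed, at most 10 in all, crops included, and the job is handed in when it is done.

Besides the shell and the picture viewer there is one more tool, called after "Emit:" by a JSON object that holds its "method" and its "body". step_arm: Moves the arm, as the interface text tells. Its arguments: {"type":"object","properties":{"series":{"type":"array","items":{"type":"object","properties":{"jaw":{"type":"number"},"dx":{"type":"number"},"dy":{"type":"number"},"dz":{"type":"number"},"wx":{"type":"number"},"wy":{"type":"number"},"wz":{"type":"number"}}}},"newtons":{"type":"number"}},"required":["series"]}

```bash
mkdir -p pics; python3 - <<'E'
from bench import sensors, viewer, ticket
import cv2,numpy as np
s=sensors.get_state();print(s)
for n in("scene","top"):
    p,d=viewer.capture(n);i=viewer.camera_info(n);print(n,i)
    cv2.imwrite(f"pics/{n}0.png",p[:,:,::-1]);np.savez(f"{n}0.npz",p=p,d=d,K=i["intrinsics"],o=i["origin"],q=i["orientation"])
E
```

```text
{'time': 0.0, 'joint_positions': array([ 1.25274509e+00,  5.28418066e-02,  1.40171777e+00, -1.86420391e-05,
        1.68858808e+00, -7.02650419e-02]), 'joint_velocities': array([ 0.00026168,  0.00081559, -0.0008988 , -0.00165054, -0.00017639,
        0.00036423]), 'tau': array([-1.68178808e-04, -3.81672370e+01, -3.60182297e+01, -1.13387484e-04,
        6.33282340e-03, -2.64657245e-06]), 'ee_pos': array([0.12871448, 0.50895051, 0.40387308]), 'orientation': array([ 1.23577432e-01,  9.92334628e-01, -7.64680643e-04, -1.40928618e-04]), 'contact_force': array([ 0.62733903, -0.23982297,  1.52617027]), 'torque': array([-0.01857842, -0.01533866, -0.02472521]), 'finger_force': 0.0, 'opening': 0.08555046365712539}
scene {'intrinsics': array([[391.27731578,   0.        , 319.90119194],
       [  0.        , 391.27731578, 196.918371  ],
       [  0.        ,   0.        ,   1.        ]]), 'origin': array([ 1.04396535, -0.30545473,  0.99210788]), 'orientation': array([ 0.84945347,  0.44188624, -0.13145919, -0.25667845])}
top {'intrinsics': array([[427.54444126,   0.        , 320.50475281],
       [  0.        , 427.54444126, 209.85293947],
       [  0.        ,   0.        ,   1.        ]]), 'origin': array([0.39436337, 0.00288834, 1.20929815]), 'orientation': array([-0.70408304,  0.70724163, -0.03236541,  0.05503478])}
```

View pics/top0.png

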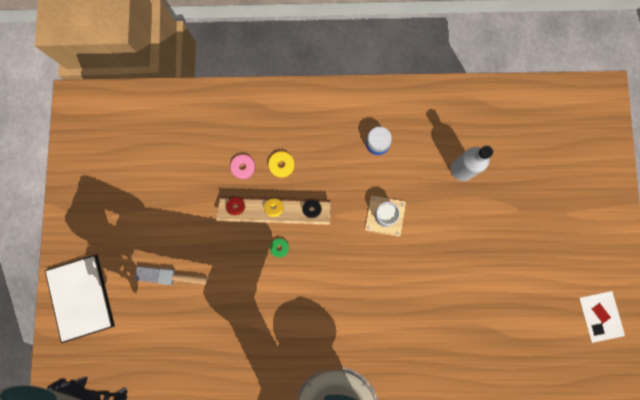

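View pics/scene0.png

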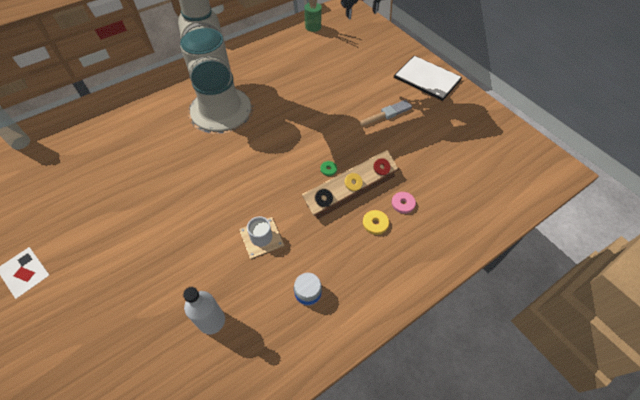

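Top view: on the rack are red (235,206), yellow (274,207) and black (312,208). The tube is at (387,213), the flask at (470,163), the tin at (378,140) and the brush at (170,276).
Candidates for the yellow ring are yellow (274,207), yellow (281,164), pink (243,166) and green (280,248). Pink and green are excluded, and (274,207) is the smaller yellow and sits on the rack, so it fits. I'll confirm this in a crop and measure sizes.

```bash
cat > h.py <<'E'
import numpy as np,cv2
from scipy.spatial.transform import Rotation as R
def load(n):
    f=np.load(f"{n}.npz");return f["p"],f["d"],f["K"],f["o"],R.from_quat(f["q"]).as_matrix()
def cloud(n):
    p,d,K,o,M=load(n);v,u=np.mgrid[:400,:640]
    return p,d,np.stack([(u-K[0,2])/K[0,0]*d,(v-K[1,2])/K[1,1]*d,d],-1)@M.T+o
def ray(n,uv,z):
    p,d,K,o,M=load(n);r=M@np.array([(uv[0]-K[0,2])/K[0,0],(uv[1]-K[1,2])/K[1,1],1]);return o+r*(z-o[2])/r[2]
E
python3 - <<'E'
from h import *
boxes={"top0":dict(red=(235,206),yel=(274,207),blk=(312,208),bigyel=(281,164)),"scene0":dict(red=(382,166),yel=(353,181),blk=(324,198),bigyel=(376,222))}
for n,b in boxes.items():
    p,d,P=cloud(n);hsv=cv2.cvtColor(p,cv2.COLOR_RGB2HSV);h,s,v=[hsv[...,i].astype(int) for i in range(3)]
    for k,(u0,v0) in b.items():
        m=np.zeros((400,640),bool);sl=np.s_[v0-16:v0+17,u0-18:u0+19]
        c={"r":((h<6)|(h>172))&(s>150),"y":(h>18)&(h<32)&(s>170)&(v>120),"b":(h>=18)&(h<32)&(s>170)&(v>120)}[k[0]] if k!="blk" else v<60
        m[sl]=c[sl];cnt=max(cv2.findContours(m.astype(np.uint8),cv2.RETR_EXTERNAL,cv2.CHAIN_APPROX_NONE)[0],key=cv2.contourArea)
        e=cv2.fitEllipse(cnt);mm=cv2.drawContours(np.zeros((400,640),np.uint8),[cnt],-1,1,-1)>0
        mi=cv2.erode(mm.astype(np.uint8),np.ones((3,3)))>0
        Q=P[mi&m]; print(n,k,"ell",np.round(e[0],1),np.round(e[1],1),"mean3d",Q.mean(0).round(4),"med",np.median(Q,0).round(4),"ray.05",ray(n,e[0],.0525 if k!="bigyel" else .012).round(4),len(Q))
    # tube
    u0,v0=(387,213) if n=="top0" else (260,231)
    Q=P[v0-25:v0+26,u0-25:u0+26].reshape(-1,3)
    rim=Q[abs(Q[:,2]-.066)<.004];fo=Q[(Q[:,2]>.042)&(Q[:,2]<.061)]
    c,r=cv2.minEnclosingCircle(rim[:,:2].astype(np.float32));print(n,"rim",c,r,rim.mean(0),len(rim),"mid",fo.mean(0),len(fo),np.percentile(Q[:,2],[80,85,90,95]).round(4))
    y0,x0=(140,200) if n=="top0" else (140,230)
    cr=p[y0:y0+130,x0:x0+220];cv2.imwrite(f"pics/crop_{n}.png",cv2.resize(cr,None,fx=3.6,fy=3.6,interpolation=cv2.INTER_CUBIC)[:,:,::-1])
E
```

```text
top0 red ell [234.8 205.5] [16.9 17.6] mean3d [0.5506 0.273  0.0622] med [0.5523 0.275  0.0557] ray.05 [0.5518 0.2755 0.0525] 175
top0 yel ell [273.3 207. ] [17.7 18.2] mean3d [0.5459 0.1678 0.0617] med [0.5466 0.1684 0.0563] ray.05 [0.547  0.1692 0.0525] 196
top0 blk ell [311.3 207.8] [16.8 17. ] mean3d [0.543  0.0647 0.0624] med [0.5435 0.0653 0.055 ] ray.05 [0.5441 0.065  0.0525] 158
top0 bigyel ell [281. 164.] [26.3 26.7] mean3d [0.6743 0.153  0.023 ] med [0.6754 0.1533 0.0185] ray.05 [0.6768 0.1544 0.012 ] 463
top0 rim (0.5277017951011658, -0.14053314924240112) 0.031612589955329895 [ 0.52578078 -0.14069119  0.06646642] 104 mid [ 0.52779878 -0.14115462  0.05179373] 337 [0.0121 0.0499 0.0525 0.0579]
scene0 red ell [381.6 166.5] [14.7 15.8] mean3d [0.5534 0.2726 0.0524] med [0.5538 0.272  0.0515] ray.05 [0.5532 0.2726 0.0525] 125Traceback (most recent call last):
  File "<stdin>", line 9, in <module>
cv2.error: OpenCV(4.12.0) /io/opencv/modules/imgproc/src/shapedescr.cpp:361: error: (-201:Incorrect size of input array) There should be at least 5 points to fit the ellipse in function 'fitEllipseNoDirect'
```

View pics/crop_top0.png

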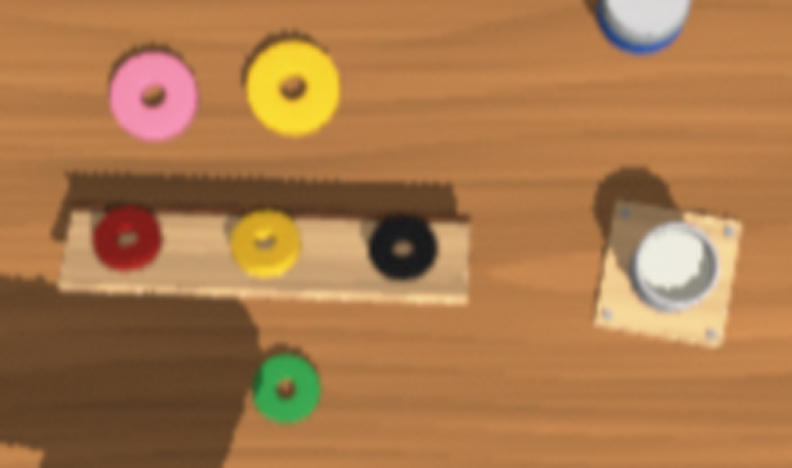

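The crop shows that the yellow ring on the rack is clearly smaller than the loose one on the desk (18 px against 26 px wide in the original), so the rack ring is the one meant. The order along the rack is red, yellow, black, with black nearest the tube. Next I'll get the second-view numbers and the first move.

```bash
cat >> h.py <<'E'
def line(n,uv):
    p,d,K,o,M=load(n);r=M@np.array([(uv[0]-K[0,2])/K[0,0],(uv[1]-K[1,2])/K[1,1],1]);return o,r/np.linalg.norm(r)
def tri(a,b):
    A=np.zeros((3,3));B=np.zeros(3)
    for o,r in(a,b):
        W=np.eye(3)-np.outer(r,r);A+=W;B+=W@o
    X=np.linalg.solve(A,B);return X,[np.linalg.norm(np.cross(X-o,r)) for o,r in(a,b)]
yaw=-0.0366
def target(yawdeg_x,tilt):
    "tool pointing down, tool x = world dir -x rotated by yaw; tilt about tool y"
    c,s=np.cos(yawdeg_x),np.sin(yawdeg_x)
    M=np.array([[-c,-s,0],[-s,c,0],[0,0,-1]]).T.reshape(3,3).T
    M=np.column_stack([[-c,-s,0],[-s,c,0],[0,0,-1]])
    return M@R.from_euler('y',tilt).as_matrix()
def plan(M,p,s):
    Mc=R.from_quat(s["orientation"]).as_matrix()
    print("turn u",(R.from_matrix(Mc.T@M).as_rotvec()*10).round(2),"shift(after turn) u",(M.T@(p-s["ee_pos"])/.4).round(4),"mm",(M.T@(p-s["ee_pos"])*1000).round(1))
E
python3 - <<'E'
from h import *
from bench import sensors
top=dict(red=(234.8,205.5),yel=(273.3,207.),blk=(311.3,207.8))
n="scene0";p,d,P=cloud(n);hsv=cv2.cvtColor(p,cv2.COLOR_RGB2HSV);h,s,v=[hsv[...,i].astype(int) for i in range(3)]
for k,(u0,v0) in dict(red=(382,166),yel=(353,181),blk=(324,198)).items():
    m=np.zeros((400,640),np.uint8);sl=np.s_[v0-14:v0+15,u0-14:u0+15]
    c={"red":((h<6)|(h>172))&(s>150),"yel":(h>17)&(h<33)&(s>150),"blk":v<60}[k];m[sl]=c[sl]
    cnt=max(cv2.findContours(m,cv2.RETR_EXTERNAL,cv2.CHAIN_APPROX_NONE)[0],key=cv2.contourArea);e=cv2.fitEllipse(cnt) if len(cnt)>5 else ((u0,v0),(0,0),0)
    X,r=tri(line("top0",top[k]),line(n,e[0]));print(k,np.round(e[0],1),np.round(e[1],1),X.round(4),np.round(r,4))
Q=P[206:256,235:285].reshape(-1,3)
rim=Q[abs(Q[:,2]-.066)<.004];c,r=cv2.minEnclosingCircle(rim[:,:2].astype(np.float32));print("rim",c,r,len(rim))
f=Q[(Q[:,2]>.046)&(Q[:,2]<.058)&(np.hypot(Q[:,0]-.527,Q[:,1]+.14)<.02)];print("fol",f.mean(0),f.std(0),len(f))
_,_,P=cloud("top0");Q=P[190:236,365:410].reshape(-1,3);f=Q[(np.hypot(Q[:,0]-.527,Q[:,1]+.14)<.018)];print("fol top",np.median(f,0),len(f))
S=sensors.get_state()
M=target(yaw,np.deg2rad(25));b=np.array([.5448,.0655,.047]);print(M)
plan(M,b-M[:,2]*.169-M[:,2]*.06,S)
E
```

```text
red [381.6 166.5] [14.7 15.8] [0.5518 0.2755 0.0493] [0.001 0.001]
yel [353.2 181.7] [15.7 16.6] [0.5472 0.1693 0.0488] [0.0006 0.0006]
blk [324.7 200.3] [16.2 23. ] [0.546  0.0658 0.0374] [0.0001 0.0001]
rim (0.525001049041748, -0.1418752372264862) 0.03279448300600052 113
fol [ 0.52604534 -0.13994008  0.05164884] [0.00944931 0.0099853  0.00170678] 139
fol top [ 0.52619208 -0.14044026  0.05183904] 137
[[-0.90570083  0.03659183 -0.42233523]
 [ 0.03316346  0.99933029  0.01546438]
 [ 0.42261826  0.         -0.90630779]]
turn u [ 0.45  4.34 -2.08] shift(after turn) u [-1.356  -1.0698 -0.2201] mm [-542.4 -427.9  -88.1]
```

Emit:
{"method": "step_arm", "body": {"series": [{"jaw":1,"wx":0.09,"wy":0.87,"wz":-0.416},{"jaw":1,"wx":0.09,"wy":0.87,"wz":-0.416},{"jaw":1,"wx":0.09,"wy":0.87,"wz":-0.416},{"jaw":1,"wx":0.09,"wy":0.87,"wz":-0.416},{"jaw":1,"wx":0.09,"wy":0.87,"wz":-0.416},{"jaw":1,"dx":-0.08,"dy":-0.063},{"jaw":1,"dx":-0.08,"dy":-0.063},{"jaw":1,"dx":-0.08,"dy":-0.063},{"jaw":1,"dx":-0.08,"dy":-0.063},{"jaw":1,"dx":-0.08,"dy":-0.063}], "newtons": 30}}

```text
schema error: expected keys jaw, dx, dy, dz, wx, wy, wz
```

Emit:
{"method": "step_arm", "body": {"series": [{"jaw":1,"dx":-0.08,"dy":-0.063},{"jaw":1,"dx":-0.08,"dy":-0.063},{"jaw":1,"dx":-0.08,"dy":-0.063},{"jaw":1,"dx":-0.08,"dy":-0.063},{"jaw":1,"dx":-0.08,"dy":-0.063},{"jaw":1,"dx":-0.08,"dy":-0.063},{"jaw":1,"dx":-0.08,"dy":-0.063},{"jaw":1,"dx":-0.08,"dy":-0.063},{"jaw":1,"dx":-0.08,"dy":-0.063},{"jaw":1}]}}

```text
schema error: expected keys jaw, dx, dy, dz, wx, wy, wz
```

```bash
cat > go.py <<'E'
from h import *
from bench import sensors
import sys
S=sensors.get_state();print(S["time"],S["ee_pos"].round(4),"F",S["contact_force"].round(1),"op",round(S["opening"],4),"gf",round(S["finger_force"],1),"j",S["joint_positions"].round(2))
a=[float(x) for x in sys.argv[1:]]  # x y z (point) dist tilt yaw
M=target(a[5] if len(a)>5 else yaw,np.deg2rad(a[4]));plan(M,np.array(a[:3])-M[:,2]*a[3],S)
E
python3 go.py .5435 .065 .047 .229 25
```

```text
0.1 [0.1287 0.5089 0.404 ] F [ 0.3 -0.   0.2] op 0.0855 gf 0.0 j [ 1.25  0.05  1.4   0.    1.69 -0.07]
turn u [ 0.45  4.34 -2.08] shift(after turn) u [-1.3531 -1.0712 -0.2188] mm [-541.3 -428.5  -87.5]
```

Emit:
{"method": "step_arm", "body": {"series": [{"jaw":1,"dx":0,"dy":0,"dz":0,"wx":0.09,"wy":0.87,"wz":-0.416},{"jaw":1,"dx":0,"dy":0,"dz":0,"wx":0.09,"wy":0.87,"wz":-0.416},{"jaw":1,"dx":0,"dy":0,"dz":0,"wx":0.09,"wy":0.87,"wz":-0.416},{"jaw":1,"dx":0,"dy":0,"dz":0,"wx":0.09,"wy":0.87,"wz":-0.416},{"jaw":1,"dx":0,"dy":0,"dz":0,"wx":0.09,"wy":0.87,"wz":-0.416},{"jaw":1,"dx":-0.08,"dy":-0.063,"dz":0,"wx":0,"wy":0,"wz":0},{"jaw":1,"dx":-0.08,"dy":-0.063,"dz":0,"wx":0,"wy":0,"wz":0},{"jaw":1,"dx":-0.08,"dy":-0.063,"dz":0,"wx":0,"wy":0,"wz":0},{"jaw":1,"dx":-0.08,"dy":-0.063,"dz":0,"wx":0,"wy":0,"wz":0},{"jaw":1,"dx":-0.08,"dy":-0.063,"dz":0,"wx":0,"wy":0,"wz":0}], "newtons": 30}}

```text
time: 0.93
ee_pos: [0.2699, 0.3763, 0.336]
orientation: [0.018, 0.976, 0.004, -0.217]
contact_force: [1.2, 0.1, -0.8]
opening: 0.0853
finger_force: 0.0
```

Emit:
{"method": "step_arm", "body": {"series": [{"jaw":1,"dx":-0.08,"dy":-0.063,"dz":0,"wx":0,"wy":0,"wz":0},{"jaw":1,"dx":-0.08,"dy":-0.063,"dz":0,"wx":0,"wy":0,"wz":0},{"jaw":1,"dx":-0.08,"dy":-0.063,"dz":0,"wx":0,"wy":0,"wz":0},{"jaw":1,"dx":-0.08,"dy":-0.063,"dz":0,"wx":0,"wy":0,"wz":0},{"jaw":1,"dx":-0.08,"dy":-0.063,"dz":0,"wx":0,"wy":0,"wz":0},{"jaw":1,"dx":-0.08,"dy":-0.063,"dz":0,"wx":0,"wy":0,"wz":0},{"jaw":1,"dx":-0.08,"dy":-0.063,"dz":0,"wx":0,"wy":0,"wz":0},{"jaw":1,"dx":-0.08,"dy":-0.063,"dz":0,"wx":0,"wy":0,"wz":0},{"jaw":1,"dx":-0.08,"dy":-0.063,"dz":0,"wx":0,"wy":0,"wz":0},{"jaw":1,"dx":0,"dy":0,"dz":0,"wx":0,"wy":0,"wz":0}]}}

```text
time: 1.77
ee_pos: [0.5239, 0.1373, 0.2109]
orientation: [0.021, 0.976, 0.004, -0.218]
contact_force: [0.6, 0.1, 0.0]
opening: 0.0857
finger_force: 0.0
```

```bash
python3 go.py .5435 .065 .047 .229 25
```

```text
1.7667 [0.5239 0.1373 0.2109] F [0.6 0.1 0. ] op 0.0857 gf 0.0 j [ 0.17  0.38  1.44  0.09  1.75 -1.36]
turn u [ 0.01 -0.04 -0.05] shift(after turn) u [-0.2235 -0.1787 -0.2246] mm [-89.4 -71.5 -89.8]
```

Emit:
{"method": "step_arm", "body": {"series": [{"jaw":1,"dx":0,"dy":0,"dz":-0.1,"wx":0,"wy":0,"wz":0},{"jaw":1,"dx":0,"dy":0,"dz":-0.1,"wx":0,"wy":0,"wz":0},{"jaw":1,"dx":-0.0745,"dy":-0.0596,"dz":-0.0246,"wx":0,"wy":0,"wz":0},{"jaw":1,"dx":-0.0745,"dy":-0.0596,"dz":0,"wx":0,"wy":0,"wz":0},{"jaw":1,"dx":-0.0745,"dy":-0.0596,"dz":0,"wx":0,"wy":-0.04,"wz":-0.05},{"jaw":1,"dx":0,"dy":0,"dz":0,"wx":0,"wy":0,"wz":0},{"jaw":1,"dx":0,"dy":0,"dz":0,"wx":0,"wy":0,"wz":0},{"jaw":1,"dx":0,"dy":0,"dz":0,"wx":0,"wy":0,"wz":0},{"jaw":1,"dx":0,"dy":0,"dz":0,"wx":0,"wy":0,"wz":0},{"jaw":1,"dx":0,"dy":0,"dz":0,"wx":0,"wy":0,"wz":0}]}}

```text
time: 2.6
ee_pos: [0.6374, 0.067, 0.2598]
orientation: [0.015, 0.977, 0.005, -0.214]
contact_force: [-0.2, -0.1, 0.3]
opening: 0.0854
finger_force: 0.0
```

```bash
python3 go.py .5435 .065 .047 .169 25
```

```text
2.6 [0.6374 0.067  0.2598] F [-0.2 -0.1  0.3] op 0.0854 gf 0.0 j [ 0.04  0.59  1.05  0.04  1.93 -1.49]
turn u [0.01 0.05 0.07] shift(after turn) u [-0.0124 -0.0135  0.1586] mm [-5.  -5.4 63.4]
```

Emit:
{"method": "step_arm", "body": {"series": [{"jaw":1,"dx":-0.0124,"dy":-0.0135,"dz":0,"wx":0,"wy":0.05,"wz":0.07},{"jaw":1,"dx":0,"dy":0,"dz":0.045,"wx":0,"wy":0,"wz":0},{"jaw":1,"dx":0,"dy":0,"dz":0.045,"wx":0,"wy":0,"wz":0},{"jaw":1,"dx":0,"dy":0,"dz":0.03,"wx":0,"wy":0,"wz":0},{"jaw":1,"dx":0,"dy":0,"dz":0.025,"wx":0,"wy":0,"wz":0},{"jaw":1,"dx":0,"dy":0,"dz":0.0136,"wx":0,"wy":0,"wz":0},{"jaw":1,"dx":0,"dy":0,"dz":0,"wx":0,"wy":0,"wz":0},{"jaw":1,"dx":0,"dy":0,"dz":0,"wx":0,"wy":0,"wz":0},{"jaw":1,"dx":0,"dy":0,"dz":0,"wx":0,"wy":0,"wz":0},{"jaw":1,"dx":0,"dy":0,"dz":0,"wx":0,"wy":0,"wz":0}]}}

```text
time: 3.43
ee_pos: [0.6157, 0.0614, 0.1999]
orientation: [0.019, 0.976, 0.004, -0.216]
contact_force: [0.4, 0.8, -0.3]
opening: 0.0856
finger_force: 0.0
```

```bash
python3 go.py .5435 .065 .047 .169 25
```

```text
3.4333 [0.6157 0.0614 0.1999] F [ 0.4  0.8 -0.3] op 0.0856 gf 0.0 j [ 0.03  0.59  1.18  0.03  1.81 -1.5 ]
turn u [ 0.01  0.01 -0.02] shift(after turn) u [0.0023 0.0025 0.0004] mm [0.9 1.  0.1]
```

Emit:
{"method": "step_arm", "body": {"series": [{"jaw":1,"dx":0.0023,"dy":0.0025,"dz":0,"wx":0,"wy":0,"wz":0},{"jaw":1,"dx":0,"dy":0,"dz":0,"wx":0,"wy":0,"wz":0},{"jaw":-1,"dx":0,"dy":0,"dz":0,"wx":0,"wy":0,"wz":0},{"jaw":-1,"dx":0,"dy":0,"dz":0,"wx":0,"wy":0,"wz":0},{"jaw":-1,"dx":0,"dy":0,"dz":0,"wx":0,"wy":0,"wz":0},{"jaw":-1,"dx":0,"dy":0,"dz":0,"wx":0,"wy":0,"wz":0},{"jaw":-1,"dx":0,"dy":0,"dz":0,"wx":0,"wy":0,"wz":0},{"jaw":-1,"dx":0,"dy":0,"dz":0,"wx":0,"wy":0,"wz":0},{"jaw":-1,"dx":0,"dy":0,"dz":0,"wx":0,"wy":0,"wz":0},{"jaw":-1,"dx":0,"dy":0,"dz":0,"wx":0,"wy":0,"wz":0}], "newtons": 35}}

```text
time: 4.27
ee_pos: [0.6146, 0.0624, 0.1997]
orientation: [0.019, 0.976, 0.004, -0.217]
contact_force: [0.8, -0.8, 4.3]
opening: 0.0522
finger_force: 37.0
```

```bash
python3 go.py .5435 .065 .047 .169 25
python3 - <<'E'
from h import *
from bench import viewer
p,d=viewer.capture("scene");cv2.imwrite("pics/s1.png",cv2.resize(p[110:260,240:440],None,fx=4,fy=4,interpolation=cv2.INTER_CUBIC)[:,:,::-1])
E
```

```text
4.2667 [0.6146 0.0624 0.1997] F [ 0.8 -0.8  4.3] op 0.0522 gf 37.0 j [ 0.04  0.59  1.18  0.03  1.81 -1.5 ]
turn u [ 0.01 -0.   -0.02] shift(after turn) u [-0.0001 -0.     -0.0012] mm [-0.  -0.  -0.5]
```

View pics/s1.png

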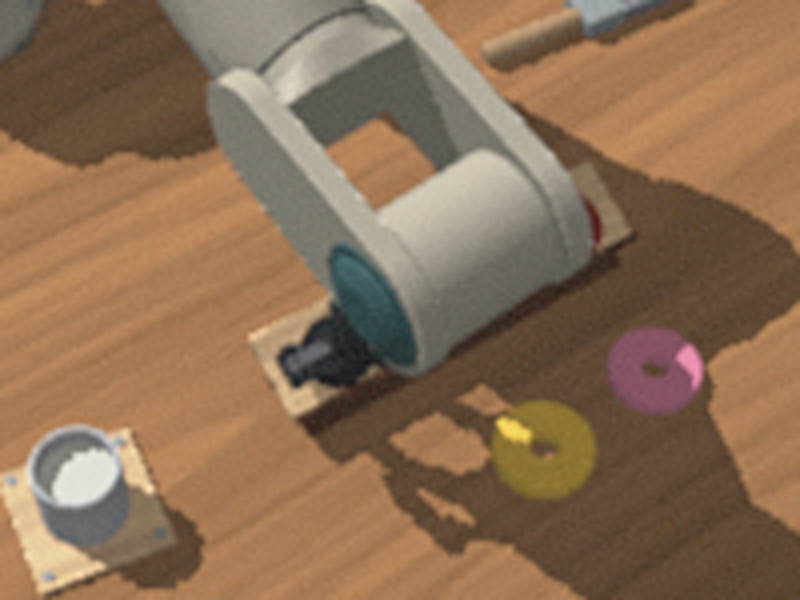

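The view shows the gripper on the black ring (around (330,350) in the crop), with the others undisturbed. I'll lift and straighten the tool.

Emit:
{"method": "step_arm", "body": {"series": [{"jaw":-1,"dx":0,"dy":0,"dz":-0.02,"wx":0,"wy":0,"wz":0},{"jaw":-1,"dx":0,"dy":0,"dz":-0.06,"wx":0,"wy":0,"wz":0},{"jaw":-1,"dx":0,"dy":0,"dz":-0.09,"wx":0,"wy":0,"wz":0},{"jaw":-1,"dx":0,"dy":0,"dz":-0.05,"wx":0,"wy":0,"wz":0},{"jaw":-1,"dx":0,"dy":0,"dz":0,"wx":0,"wy":-0.872,"wz":0},{"jaw":-1,"dx":0,"dy":0,"dz":0,"wx":0,"wy":-0.872,"wz":0},{"jaw":-1,"dx":0,"dy":0,"dz":0,"wx":0,"wy":-0.872,"wz":0},{"jaw":-1,"dx":0,"dy":0,"dz":0,"wx":0,"wy":-0.872,"wz":0},{"jaw":-1,"dx":0,"dy":0,"dz":0,"wx":0,"wy":-0.872,"wz":0},{"jaw":-1,"dx":0,"dy":0,"dz":0,"wx":0,"wy":0,"wz":0}]}}

```text
time: 5.15
ee_pos: [0.6514, 0.061, 0.2789]
orientation: [0.019, 1.0, 0.0, 0.001]
contact_force: [0.0, 1.1, -0.4]
opening: 0.0518
finger_force: 36.8
```

```bash
python3 go.py .5265 -.141 .066 .197 0
```

```text
5.15 [0.6514 0.061  0.2789] F [ 0.   1.1 -0.4] op 0.0518 gf 36.8 j [ 0.04  0.48  1.14  0.    1.51 -1.5 ]
turn u [ 0.    0.01 -0.02] shift(after turn) u [ 0.2937 -0.5161  0.0397] mm [ 117.5 -206.5   15.9]
```

Emit:
{"method": "step_arm", "body": {"series": [{"jaw":-1,"dx":0.049,"dy":-0.086,"dz":0,"wx":0,"wy":0,"wz":0},{"jaw":-1,"dx":0.049,"dy":-0.086,"dz":0,"wx":0,"wy":0,"wz":0},{"jaw":-1,"dx":0.049,"dy":-0.086,"dz":0,"wx":0,"wy":0,"wz":0},{"jaw":-1,"dx":0.049,"dy":-0.086,"dz":0,"wx":0,"wy":0,"wz":0},{"jaw":-1,"dx":0.049,"dy":-0.086,"dz":0,"wx":0,"wy":0,"wz":0},{"jaw":-1,"dx":0.049,"dy":-0.086,"dz":0,"wx":0,"wy":0,"wz":0},{"jaw":-1,"dx":0,"dy":0,"dz":0.0397,"wx":0,"wy":0.01,"wz":-0.02},{"jaw":-1,"dx":0,"dy":0,"dz":0,"wx":0,"wy":0,"wz":0},{"jaw":-1,"dx":0,"dy":0,"dz":0,"wx":0,"wy":0,"wz":0},{"jaw":-1,"dx":0,"dy":0,"dz":0,"wx":0,"wy":0,"wz":0}]}}

```text
time: 5.98
ee_pos: [0.5268, -0.1401, 0.2635]
orientation: [0.018, 1.0, 0.001, -0.002]
contact_force: [0.8, -0.1, 0.1]
opening: 0.0523
finger_force: 36.9
```

```bash
python3 go.py .5265 -.141 .066 .197 0
python3 - <<'E'
from h import *
from bench import viewer
a=[]
for n in("scene","top"):
    p,d=viewer.capture(n);i=viewer.camera_info(n);np.savez(f"{n}1.npz",p=p,d=d,K=i["intrinsics"],o=i["origin"],q=i["orientation"])
    u,v=(260,225) if n=="scene" else (387,213)
    a.append(cv2.resize(p[v-35:v+35,u-45:u+45][:,:,::-1],None,fx=7,fy=7,interpolation=cv2.INTER_CUBIC)[:, :])
im=cv2.resize(np.hstack(a),(800,311));cv2.imwrite("pics/c1.png",np.hstack(a)[:, :630] if 0 else cv2.resize(a[0],(756,588)))
E
```

```text
5.9833 [ 0.5268 -0.1401  0.2635] F [ 0.8 -0.1  0.1] op 0.0523 gf 36.9 j [-0.33  0.2   1.52 -0.    1.42 -1.86]
turn u [ 0.01 -0.04  0.01] shift(after turn) u [ 0.0007 -0.0024  0.0012] mm [ 0.3 -1.   0.5]
```

View pics/c1.png

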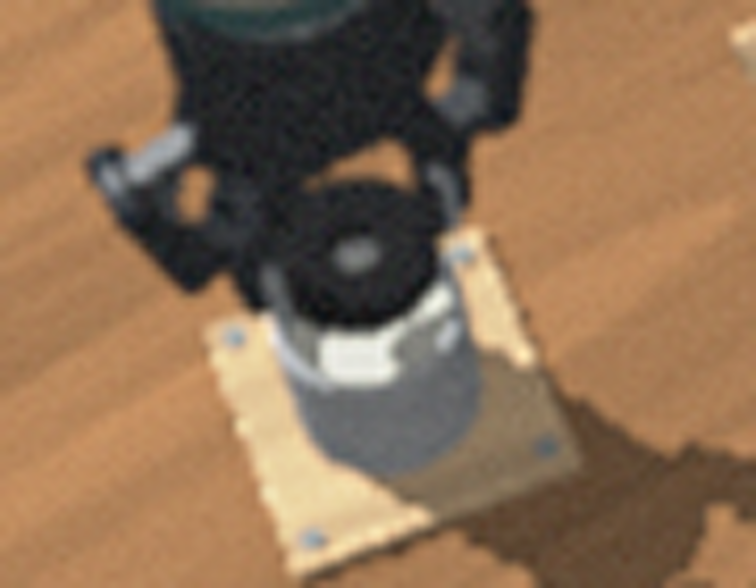

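The ring is held level above the tube. Its hole is at crop (355,255), which is about (257,220) in the full picture, and the follower shows below it. I'll measure the ring against the tube.

```bash
python3 - <<'E'
from h import *
p,d,P=cloud("scene1");P0=cloud("scene0")[2]
for v in range(214,232,2): print(v,[(int(P[v,u,2]*1000)) for u in range(246,270,2)])
# ring top pixels: dark & depth-consistent
g=p.max(-1)
sub=np.zeros((400,640),bool);sub[211:232,246:270]=True
z=P[...,2];zt=np.median(z[222:226,252:262]);print("ztop",zt)
m=sub&(abs(z-zt)<.006)&(g<75)
Q=P[m];print(len(Q),Q.mean(0).round(4))
A=np.c_[Q[:,:2],np.ones(len(Q))];print("plane",np.linalg.lstsq(A,Q[:,2],rcond=None)[0].round(3))
E=Q[:,:2];c,r=cv2.minEnclosingCircle(E.astype(np.float32));print("circ",c,r)
# hole centroid: brighter than ring within small window
w=np.s_[214:226,250:266];h=(g[w]>70).astype(float);print(g[w])
E
```

```text
214 [175, 168, 103, 99, 102, 102, 103, 98, 100, 103, 112, 111]
216 [165, 158, 100, 102, 101, 100, 101, 103, 101, 100, 100, 103]
218 [146, 102, 105, 100, 97, 61, 60, 104, 102, 102, 101, 8]
220 [139, 100, 103, 102, 52, 47, 55, 101, 103, 101, 102, 9]
222 [129, 124, 100, 103, 102, 104, 102, 102, 101, 101, 101, 66]
224 [117, 113, 101, 103, 101, 102, 103, 101, 105, 102, 51, 67]
226 [101, 107, 101, 102, 103, 102, 100, 101, 100, 89, 50, 69]
228 [6, 60, 53, 93, 95, 97, 97, 94, 52, 55, 49, 62]
230 [6, 66, 51, 53, 52, 52, 51, 49, 51, 54, 52, 65]
ztop 0.10267935755577395
246 [ 0.5273 -0.1398  0.1021]
plane [-0.014  0.007  0.111]
circ (0.5286436676979065, -0.1391732543706894) 0.03435404598712921
[[ 43  44  50  53  39  48  41  41  41  45  46  43  42  49  40  40]
 [ 45  43  44  43  46  43  40  46  49  45  36  40  46  45  46  43]
 [ 46  46  47  48  37  43  36  41  38  46  47  45  41  46  44  45]
 [ 52  44  48  46  42  32  32  36  34  43  50  43  46  41  40  37]
 [ 46  39  42  40  27  47  56  71  77  65  48  46  48  50  43  40]
 [ 41  46  50  38  41  82 104 102 109  91  63  50  42  46  42  39]
 [ 51  46  37  39  60  97 120 125 118 104  63  43  49  47  40  46]
 [ 43  49  47  44  52  86 109 115 101  75  50  47  45  38  49  39]
 [ 43  41  46  45  43  55  73  72  59  46  42  45  43  45  47  42]
 [ 35  37  43  46  42  41  44  43  49  44  44  45  41  43  42  22]
 [ 31  29  39  32  45  48  44  46  51  47  47  47  49  35  25  54]
 [ 32  29  35  28  25  40  46  44  44  43  44  32  42  29  45 136]]
```

```bash
python3 - <<'E'
from h import *
from scipy.optimize import least_squares
def fit(Q,r): 
    f=least_squares(lambda c:np.hypot(Q[:,0]-c[0],Q[:,1]-c[1])-r,Q.mean(0)[:2],loss="soft_l1",f_scale=.001);return f.x.round(4),np.std(f.fun).round(4)
for n,(u0,v0) in dict(scene0=(260,228),top0=(387,213)).items():
    P=cloud(n)[2];Q=P[v0-16:v0+17,u0-18:u0+19].reshape(-1,3);k=(Q[:,2]>.0605)&(Q[:,2]<.072);Q=Q[k];
    print(n,"rim",len(Q),fit(Q,.02975),Q.mean(0).round(4))
# ring in scene1: hole centroid
p,d,P=cloud("scene1");g=p.max(-1).astype(float)
w=np.clip(g[217:224,252:263]-48,0,None);v,u=np.mgrid[217:224,252:263];c=((w*u).sum()/w.sum(),(w*v).sum()/w.sum());print("hole",c,ray("scene1",c,.0964).round(4))
# top-face mask, lower arc boundary
z=P[...,2];m=np.zeros((400,640),np.uint8);m[208:234,246:270]=((abs(z-.1024)<.0045)&(g<75))[208:234,246:270]
m=cv2.morphologyEx(m,cv2.MORPH_CLOSE,np.ones((3,3)))
cnt=max(cv2.findContours(m,cv2.RETR_EXTERNAL,cv2.CHAIN_APPROX_NONE)[0],key=cv2.contourArea)[:,0]
B=np.array([ray("scene1",q,.1024) for q in cnt]);c0=np.array([.5275,-.139])
a=B[(B[:,0]>c0[0]+.004)];print("front arc",len(a),fit(a,.0262));
# finger tip: low z of points on dark fingers
for nm,us in(("left",range(236,248)),("right",range(264,274))): print(nm,[(u,round(float(min((z[v,u],v)[0] for v in range(200,232) if z[v,u]>.075 and g[v,u]<90) if any(z[v,u]>.075 and g[v,u]<90 for v in range(200,232)) else 0),3)) for u in us])
E
```

```text
scene0 rim 128 (array([ 0.5255, -0.142 ]), np.float64(0.0014)) [ 0.5256 -0.1416  0.0657]
top0 rim 122 (array([ 0.5271, -0.1403]), np.float64(0.0013)) [ 0.5273 -0.141   0.0664]
hole (np.float64(257.0884086444008), np.float64(219.96267190569745)) [ 0.525  -0.1397  0.0964]
front arc 23 (array([ 0.5247, -0.1398]), np.float64(0.0011))
left [(236, 0.15), (237, 0.14), (238, 0.14), (239, 0.142), (240, 0.142), (241, 0.136), (242, 0.127), (243, 0.12), (244, 0.115), (245, 0.106), (246, 0.102), (247, 0.11)]
right [(264, 0.095), (265, 0.097), (266, 0.093), (267, 0.102), (268, 0.104), (269, 0.103), (270, 0.106), (271, 0.14), (272, 0.148), (273, 0.143)]
```

Emit:
{"method": "step_arm", "body": {"series": [{"jaw":-1,"dx":-0.001,"dy":-0.0055,"dz":0,"wx":0.01,"wy":-0.04,"wz":0.01},{"jaw":-1,"dx":0,"dy":0,"dz":0.025,"wx":0,"wy":0,"wz":0},{"jaw":-1,"dx":0,"dy":0,"dz":0.025,"wx":0,"wy":0,"wz":0},{"jaw":-1,"dx":0,"dy":0,"dz":0,"wx":0,"wy":0,"wz":0},{"jaw":-1,"dx":0,"dy":0,"dz":0,"wx":0,"wy":0,"wz":0},{"jaw":-1,"dx":0,"dy":0,"dz":0.003,"wx":0,"wy":0,"wz":0},{"jaw":-1,"dx":0,"dy":0,"dz":0.003,"wx":0,"wy":0,"wz":0},{"jaw":-1,"dx":0,"dy":0,"dz":0.003,"wx":0,"wy":0,"wz":0},{"jaw":-1,"dx":0,"dy":0,"dz":0.003,"wx":0,"wy":0,"wz":0},{"jaw":-1,"dx":0,"dy":0,"dz":0,"wx":0,"wy":0,"wz":0}]}}

```text
time: 6.92
ee_pos: [0.5268, -0.143, 0.2398]
orientation: [0.019, 1.0, -0.001, 0.001]
contact_force: [-2.7, 1.1, 7.3]
opening: 0.052
finger_force: 37.5
```

```bash
python3 go.py .5273 -.1423 .066 .173 0
```

```text
6.9167 [ 0.5268 -0.143   0.2398] F [-2.7  1.1  7.3] op 0.052 gf 37.5 j [-0.33  0.23  1.55 -0.    1.37 -1.87]
turn u [-0.01  0.03 -0.01] shift(after turn) u [-0.0011  0.0018  0.002 ] mm [-0.4  0.7  0.8]
```

Emit:
{"method": "step_arm", "body": {"series": [{"jaw":-1,"dx":0,"dy":0.0009,"dz":0,"wx":0,"wy":0,"wz":0},{"jaw":-1,"dx":0,"dy":0.0009,"dz":0,"wx":0,"wy":0,"wz":0},{"jaw":-1,"dx":0,"dy":0.001,"dz":0,"wx":0,"wy":0,"wz":0},{"jaw":-1,"dx":0,"dy":0.001,"dz":0,"wx":0,"wy":0,"wz":0},{"jaw":-1,"dx":0,"dy":0,"dz":0,"wx":0,"wy":0,"wz":0},{"jaw":-1,"dx":0,"dy":0,"dz":0,"wx":0,"wy":0,"wz":0},{"jaw":-1,"dx":0,"dy":0,"dz":0,"wx":0,"wy":0,"wz":0},{"jaw":-1,"dx":0,"dy":0,"dz":0,"wx":0,"wy":0,"wz":0},{"jaw":-1,"dx":0,"dy":0,"dz":0,"wx":0,"wy":0,"wz":0},{"jaw":-1,"dx":0,"dy":0,"dz":0,"wx":0,"wy":0,"wz":0}]}}

```text
time: 7.75
ee_pos: [0.5267, -0.1414, 0.2382]
orientation: [0.019, 1.0, -0.0, 0.001]
contact_force: [1.5, 0.2, -1.6]
opening: 0.0523
finger_force: 36.9
```

```bash
python3 go.py .5273 -.1423 .066 .173 0; python3 -c "
from bench import sensors;s=sensors.get_state();print(s['torque'])"
```

```text
7.75 [ 0.5267 -0.1414  0.2382] F [ 1.5  0.2 -1.6] op 0.0523 gf 36.9 j [-0.33  0.23  1.55  0.    1.36 -1.86]
turn u [-0.    0.01 -0.01] shift(after turn) u [-0.0016 -0.0022 -0.002 ] mm [-0.6 -0.9 -0.8]
[ 0.09199472 -0.17574728  0.02345337]
```

Emit:
{"method": "step_arm", "body": {"series": [{"jaw":-1,"dx":0,"dy":0,"dz":0.002,"wx":0,"wy":0,"wz":0},{"jaw":-1,"dx":0,"dy":0,"dz":0.002,"wx":0,"wy":0,"wz":0},{"jaw":-1,"dx":0,"dy":0,"dz":0.002,"wx":0,"wy":0,"wz":0},{"jaw":-1,"dx":0,"dy":0,"dz":0.002,"wx":0,"wy":0,"wz":0},{"jaw":-1,"dx":0,"dy":0,"dz":0.001,"wx":0,"wy":0,"wz":0},{"jaw":-1,"dx":0,"dy":0,"dz":0.001,"wx":0,"wy":0,"wz":0},{"jaw":-1,"dx":0,"dy":0,"dz":0.001,"wx":0,"wy":0,"wz":0},{"jaw":-1,"dx":0,"dy":0,"dz":0,"wx":0,"wy":0,"wz":0},{"jaw":-1,"dx":0,"dy":0,"dz":0,"wx":0,"wy":0,"wz":0},{"jaw":-1,"dx":0,"dy":0,"dz":0,"wx":0,"wy":0,"wz":0}]}}

```text
time: 8.58
ee_pos: [0.5267, -0.1415, 0.236]
orientation: [0.019, 1.0, -0.0, 0.001]
contact_force: [-6.3, 2.7, 13.8]
opening: 0.0521
finger_force: 44.5
```

```bash
python3 go.py .5273 -.1423 .066 .173 0
```

```text
8.5833 [ 0.5267 -0.1415  0.236 ] F [-6.3  2.7 13.8] op 0.0521 gf 44.5 j [-0.33  0.23  1.55 -0.    1.36 -1.86]
turn u [-0.01  0.02 -0.01] shift(after turn) u [-0.0015 -0.002  -0.0075] mm [-0.6 -0.8 -3. ]
```

Emit:
{"method": "step_arm", "body": {"series": [{"jaw":-1,"dx":0,"dy":0,"dz":-0.003,"wx":0,"wy":0,"wz":0},{"jaw":-1,"dx":0.001,"dy":0,"dz":-0.002,"wx":0,"wy":0,"wz":0},{"jaw":-1,"dx":0,"dy":0,"dz":0,"wx":0,"wy":0,"wz":0},{"jaw":0.4,"dx":0,"dy":0,"dz":0,"wx":0,"wy":0,"wz":0},{"jaw":0.6,"dx":0,"dy":0,"dz":0,"wx":0,"wy":0,"wz":0},{"jaw":0.6,"dx":0,"dy":0,"dz":0,"wx":0,"wy":0,"wz":0},{"jaw":0.6,"dx":0,"dy":0,"dz":-0.04,"wx":0,"wy":0,"wz":0},{"jaw":0.6,"dx":0,"dy":0,"dz":-0.08,"wx":0,"wy":0,"wz":0},{"jaw":0.6,"dx":0,"dy":0,"dz":-0.1,"wx":0,"wy":0,"wz":0},{"jaw":0.6,"dx":0,"dy":0,"dz":0,"wx":0,"wy":0,"wz":0}]}}

```text
time: 9.42
ee_pos: [0.5271, -0.1418, 0.3324]
orientation: [0.019, 1.0, -0.002, 0.007]
contact_force: [0.6, 0.4, 1.8]
opening: 0.0683
finger_force: 0.0
```

```bash
cat > look.py <<'E'
from h import *
from bench import viewer
import sys
t=sys.argv[1];p,d=viewer.capture("scene");i=viewer.camera_info("scene");np.savez(f"{t}.npz",p=p,d=d,K=i["intrinsics"],o=i["origin"],q=i["orientation"])
u,v=260,225;cv2.imwrite(f"pics/{t}.png",cv2.resize(p[v-30:v+40,u-45:u+45][:,:,::-1],None,fx=7,fy=7,interpolation=cv2.INTER_CUBIC))
P=cloud(t)[2];z=P[...,2];print("z mm grid");[print(vv,[int(z[vv,uu]*1000) for uu in range(246,276,2)]) for vv in range(216,244,2)]
Q=P[212:246,240:280].reshape(-1,3)
for r0,r1 in((.009,.025),):
    r=np.hypot(Q[:,0]-.5262,Q[:,1]+.1415);k=(r>r0)&(r<r1)&(Q[:,2]>.03)&(Q[:,2]<.1);q=Q[k];A=np.c_[q[:,:2]-[.5262,-.1415],np.ones(len(q))];print("plane",np.linalg.lstsq(A,q[:,2],rcond=None)[0].round(4),len(q))
E
python3 go.py .5265 -.1415 .066 .173 0; python3 look.py s2
```

```text
9.4167 [ 0.5271 -0.1418  0.3324] F [0.6 0.4 1.8] op 0.0683 gf 0.0 j [-0.33  0.14  1.45 -0.    1.54 -1.86]
turn u [-0.04  0.13 -0.01] shift(after turn) u [0.0016 0.0006 0.2335] mm [ 0.6  0.2 93.4]
z mm grid
216 [2, 3, 1, 0, 5, 0, 68, 992, 2, 3, 0, 0, 4, 0, 0]
218 [1, 1, 0, 67, 63, 61, 61, 59, 64, 67, 5, 8, 6, -2, 0]
220 [0, 2, 67, 61, 58, 66, 62, 62, 62, 65, 67, 6, 5, 9, -1]
222 [4, 71, 62, 63, 61, 62, 61, 63, 61, 60, 63, 66, 7, 11, 4]
224 [4, 65, 63, 60, 65, 61, 57, 64, 60, 60, 61, 64, 8, 8, 6]
226 [6, 60, 63, 63, 62, 54, 50, 50, 62, 58, 61, 69, 8, 9, 7]
228 [8, 56, 61, 60, 62, 50, 50, 48, 62, 63, 60, 67, 50, 8, 6]
230 [6, 66, 60, 60, 61, 64, 63, 65, 61, 62, 65, 65, 49, 6, 4]
232 [6, 65, 62, 62, 63, 59, 63, 63, 62, 62, 65, 57, 42, 5, 4]
234 [5, 43, 67, 63, 62, 59, 59, 62, 65, 67, 61, 46, 37, 5, 7]
236 [7, 7, 49, 62, 65, 64, 63, 65, 61, 59, 48, 42, 25, 4, 8]
238 [5, 7, 35, 48, 51, 55, 57, 53, 52, 45, 41, 32, 16, 9, 6]
240 [6, 5, 12, 31, 41, 40, 45, 43, 40, 34, 27, 21, 8, 10, 6]
242 [7, 4, 2, 16, 24, 32, 26, 30, 30, 23, 20, 9, 7, 6, 7]
plane [ 0.014  -0.      0.0619] 204
```

View pics/s2.png

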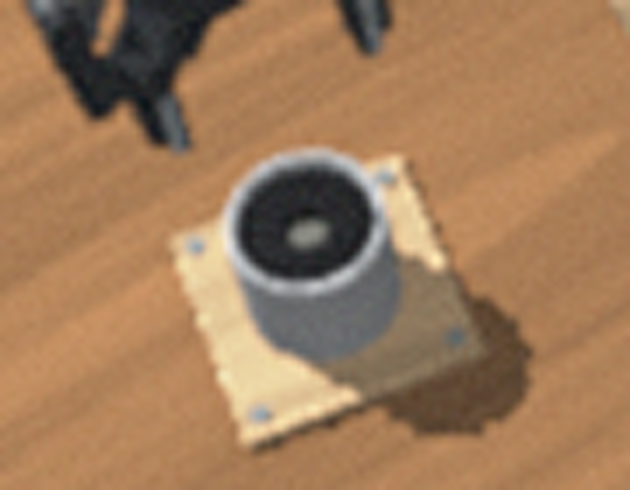

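The picture shows the black ring flat in the tube, with its hole at crop (308,232) and its top about 4 mm below the rim. Next I close the fingers and push the column down to about 12 mm.

Emit:
{"method": "step_arm", "body": {"series": [{"jaw":-1,"dx":0,"dy":0,"dz":0.04,"wx":-0.04,"wy":0.13,"wz":0},{"jaw":-1,"dx":0,"dy":0,"dz":0.04,"wx":0,"wy":0,"wz":0},{"jaw":-1,"dx":0,"dy":0,"dz":0.04,"wx":0,"wy":0,"wz":0},{"jaw":-1,"dx":0,"dy":0,"dz":0,"wx":0,"wy":0,"wz":0},{"jaw":-1,"dx":0,"dy":0,"dz":0,"wx":0,"wy":0,"wz":0},{"jaw":-1,"dx":0,"dy":0,"dz":0,"wx":0,"wy":0,"wz":0},{"jaw":-1,"dx":0,"dy":0,"dz":0.04,"wx":0,"wy":0,"wz":0},{"jaw":-1,"dx":0,"dy":0,"dz":0.04,"wx":0,"wy":0,"wz":0},{"jaw":-1,"dx":0,"dy":0,"dz":0.015,"wx":0,"wy":0,"wz":0},{"jaw":-1,"dx":0,"dy":0,"dz":0,"wx":0,"wy":0,"wz":0}]}}

```text
time: 10.3
ee_pos: [0.5251, -0.1411, 0.2369]
orientation: [0.019, 1.0, 0.002, -0.007]
contact_force: [-0.1, -0.2, 0.3]
opening: -0.0003
finger_force: 0.0
```

```bash
python3 go.py .5262 -.1417 .054 .173 0
```

```text
10.3 [ 0.5251 -0.1411  0.2369] F [-0.1 -0.2  0.3] op -0.0003 gf 0.0 j [-0.33  0.23  1.55 -0.    1.38 -1.86]
turn u [ 0.04 -0.14 -0.01] shift(after turn) u [-0.0028 -0.0015  0.0247] mm [-1.1 -0.6  9.9]
```

Emit:
{"method": "step_arm", "body": {"series": [{"jaw":-1,"dx":-0.0028,"dy":-0.0015,"dz":0,"wx":0.04,"wy":-0.14,"wz":0},{"jaw":-1,"dx":0,"dy":0,"dz":0.005,"wx":0,"wy":0,"wz":0},{"jaw":-1,"dx":0,"dy":0,"dz":0.005,"wx":0,"wy":0,"wz":0},{"jaw":-1,"dx":0,"dy":0,"dz":0.005,"wx":0,"wy":0,"wz":0},{"jaw":-1,"dx":0,"dy":0,"dz":0.005,"wx":0,"wy":0,"wz":0},{"jaw":-1,"dx":0,"dy":0,"dz":0.005,"wx":0,"wy":0,"wz":0},{"jaw":-1,"dx":0,"dy":0,"dz":0.0025,"wx":0,"wy":0,"wz":0},{"jaw":-1,"dx":0,"dy":0,"dz":0,"wx":0,"wy":0,"wz":0},{"jaw":-1,"dx":0,"dy":0,"dz":0,"wx":0,"wy":0,"wz":0},{"jaw":-1,"dx":0,"dy":0,"dz":0,"wx":0,"wy":0,"wz":0}]}}

```text
time: 11.13
ee_pos: [0.5267, -0.1418, 0.2272]
orientation: [0.019, 1.0, -0.0, 0.002]
contact_force: [2.0, -0.5, 4.1]
opening: 0.0002
finger_force: 1.9
```

```bash
python3 go.py .5262 -.1417 .054 .173 0
```

```text
11.1333 [ 0.5267 -0.1418  0.2272] F [ 2.  -0.5  4.1] op 0.0002 gf 1.9 j [-0.33  0.24  1.56  0.    1.34 -1.86]
turn u [-0.01  0.03 -0.01] shift(after turn) u [0.0012 0.0003 0.0006] mm [0.5 0.1 0.2]
```

Emit:
{"method": "step_arm", "body": {"series": [{"jaw":-1,"dx":0,"dy":0,"dz":-0.1,"wx":0,"wy":0,"wz":0},{"jaw":-1,"dx":0,"dy":0,"dz":-0.1,"wx":0,"wy":0,"wz":0},{"jaw":-1,"dx":0,"dy":0,"dz":-0.1,"wx":0,"wy":0,"wz":0},{"jaw":1,"dx":-0.0243,"dy":0.0948,"dz":0,"wx":0,"wy":0,"wz":0},{"jaw":1,"dx":-0.0243,"dy":0.0948,"dz":0,"wx":0,"wy":0,"wz":0},{"jaw":1,"dx":-0.0243,"dy":0.0948,"dz":0,"wx":0,"wy":0,"wz":0},{"jaw":1,"dx":-0.0243,"dy":0.0948,"dz":0,"wx":0,"wy":0,"wz":0},{"jaw":1,"dx":-0.0243,"dy":0.0948,"dz":0,"wx":0,"wy":0,"wz":0},{"jaw":1,"dx":-0.0243,"dy":0.0948,"dz":0,"wx":0,"wy":0,"wz":0},{"jaw":1,"dx":-0.0243,"dy":0.0948,"dz":0,"wx":0,"wy":0,"wz":0}]}}

```text
time: 11.97
ee_pos: [0.6041, 0.123, 0.3458]
orientation: [0.019, 1.0, -0.001, -0.0]
contact_force: [1.4, -0.9, 0.0]
opening: 0.0831
finger_force: 0.0
```

Emit:
{"method": "step_arm", "body": {"series": [{"jaw":1,"dx":-0.0243,"dy":0.0948,"dz":0,"wx":0,"wy":0,"wz":0},{"jaw":1,"dx":-0.0243,"dy":0.0948,"dz":0,"wx":0,"wy":0,"wz":0},{"jaw":1,"dx":-0.0243,"dy":0.0948,"dz":0,"wx":0,"wy":0,"wz":0},{"jaw":1,"dx":-0.0243,"dy":0.0948,"dz":0,"wx":0,"wy":0,"wz":0},{"jaw":1,"dx":0,"dy":0,"dz":0,"wx":0,"wy":0.873,"wz":0},{"jaw":1,"dx":0,"dy":0,"dz":0,"wx":0,"wy":0.873,"wz":0},{"jaw":1,"dx":0,"dy":0,"dz":0,"wx":0,"wy":0.873,"wz":0},{"jaw":1,"dx":0,"dy":0,"dz":0,"wx":0,"wy":0.873,"wz":0},{"jaw":1,"dx":0,"dy":0,"dz":0,"wx":0,"wy":0.873,"wz":0},{"jaw":1,"dx":0,"dy":0,"dz":0,"wx":0,"wy":0,"wz":0}]}}

```text
time: 12.8
ee_pos: [0.649, 0.2709, 0.3446]
orientation: [0.019, 0.976, 0.003, -0.219]
contact_force: [0.9, 0.1, -0.7]
opening: 0.0855
finger_force: 0.0
```

```bash
python3 go.py .5512 .275 .047 .202 25
```

```text
12.8 [0.649  0.2709 0.3446] F [ 0.9  0.1 -0.7] op 0.0855 gf 0.0 j [ 0.32  0.74  0.67  0.18  2.14 -1.15]
turn u [-0.02 -0.05 -0.02] shift(after turn) u [-0.0926  0.0012  0.2727] mm [-37.    0.5 109.1]
```

Emit:
{"method": "step_arm", "body": {"series": [{"jaw":1,"dx":-0.031,"dy":0,"dz":0.07,"wx":0,"wy":0,"wz":0},{"jaw":1,"dx":-0.031,"dy":0,"dz":0.07,"wx":0,"wy":0,"wz":0},{"jaw":1,"dx":-0.0306,"dy":0.0012,"dz":0.07,"wx":0,"wy":0,"wz":0},{"jaw":1,"dx":0,"dy":0,"dz":0.06,"wx":0,"wy":0,"wz":0},{"jaw":1,"dx":0,"dy":0,"dz":0,"wx":0,"wy":0,"wz":0},{"jaw":1,"dx":0,"dy":0,"dz":0,"wx":0,"wy":0,"wz":0},{"jaw":1,"dx":0,"dy":0,"dz":0,"wx":0,"wy":0,"wz":0},{"jaw":1,"dx":0,"dy":0,"dz":0,"wx":0,"wy":0,"wz":0},{"jaw":1,"dx":0,"dy":0,"dz":0,"wx":0,"wy":0,"wz":0},{"jaw":1,"dx":0,"dy":0,"dz":0,"wx":0,"wy":0,"wz":0}]}}

```text
time: 13.63
ee_pos: [0.6374, 0.272, 0.2351]
orientation: [0.018, 0.977, 0.004, -0.214]
contact_force: [0.3, -0.8, -0.8]
opening: 0.0851
finger_force: 0.0
```

```bash
python3 go.py .5512 .275 .047 .172 25
```

```text
13.6333 [0.6374 0.272  0.2351] F [ 0.3 -0.8 -0.8] op 0.0851 gf 0.0 j [ 0.33  0.76  0.86  0.16  1.92 -1.18]
turn u [ 0.01  0.05 -0.01] shift(after turn) u [-0.0034 -0.0003  0.0873] mm [-1.4 -0.1 34.9]
```

Emit:
{"method": "step_arm", "body": {"series": [{"jaw":1,"dx":-0.0034,"dy":0,"dz":0.03,"wx":0,"wy":0.05,"wz":0},{"jaw":1,"dx":0,"dy":0,"dz":0.03,"wx":0,"wy":0,"wz":0},{"jaw":1,"dx":0,"dy":0,"dz":0.02,"wx":0,"wy":0,"wz":0},{"jaw":1,"dx":0,"dy":0,"dz":0.0073,"wx":0,"wy":0,"wz":0},{"jaw":1,"dx":0,"dy":0,"dz":0,"wx":0,"wy":0,"wz":0},{"jaw":1,"dx":0,"dy":0,"dz":0,"wx":0,"wy":0,"wz":0},{"jaw":1,"dx":0,"dy":0,"dz":0,"wx":0,"wy":0,"wz":0},{"jaw":1,"dx":0,"dy":0,"dz":0,"wx":0,"wy":0,"wz":0},{"jaw":1,"dx":0,"dy":0,"dz":0,"wx":0,"wy":0,"wz":0},{"jaw":1,"dx":0,"dy":0,"dz":0,"wx":0,"wy":0,"wz":0}]}}

```text
time: 14.47
ee_pos: [0.6235, 0.2724, 0.2016]
orientation: [0.018, 0.976, 0.004, -0.217]
contact_force: [0.6, -0.9, -0.7]
opening: 0.0854
finger_force: 0.0
```

```bash
python3 go.py .5512 .275 .047 .172 25
```

```text
14.4667 [0.6235 0.2724 0.2016] F [ 0.6 -0.9 -0.7] op 0.0854 gf 0.0 j [ 0.33  0.75  0.94  0.16  1.86 -1.19]
turn u [ 0.   -0.02 -0.01] shift(after turn) u [ 0.0006 -0.0002 -0.0033] mm [ 0.2 -0.1 -1.3]
```

Emit:
{"method": "step_arm", "body": {"series": [{"jaw":1,"dx":0.0006,"dy":0,"dz":-0.0033,"wx":0,"wy":-0.02,"wz":0},{"jaw":-1,"dx":0,"dy":0,"dz":0,"wx":0,"wy":0,"wz":0},{"jaw":-1,"dx":0,"dy":0,"dz":0,"wx":0,"wy":0,"wz":0},{"jaw":-1,"dx":0,"dy":0,"dz":0,"wx":0,"wy":0,"wz":0},{"jaw":-1,"dx":0,"dy":0,"dz":0,"wx":0,"wy":0,"wz":0},{"jaw":-1,"dx":0,"dy":0,"dz":0,"wx":0,"wy":0,"wz":0},{"jaw":-1,"dx":0,"dy":0,"dz":0,"wx":0,"wy":0,"wz":0},{"jaw":-1,"dx":0,"dy":0,"dz":-0.02,"wx":0,"wy":0,"wz":0},{"jaw":-1,"dx":0,"dy":0,"dz":-0.05,"wx":0,"wy":0,"wz":0},{"jaw":-1,"dx":0,"dy":0,"dz":-0.08,"wx":0,"wy":0,"wz":0}]}}

```text
time: 15.3
ee_pos: [0.6484, 0.2716, 0.2537]
orientation: [0.018, 0.975, 0.002, -0.22]
contact_force: [0.9, 1.3, -1.4]
opening: 0.0517
finger_force: 36.7
```

Emit:
{"method": "step_arm", "body": {"series": [{"jaw":-1,"dx":0,"dy":0,"dz":-0.09,"wx":0,"wy":0,"wz":0},{"jaw":-1,"dx":0,"dy":0,"dz":0,"wx":0,"wy":-0.868,"wz":0},{"jaw":-1,"dx":0,"dy":0,"dz":0,"wx":0,"wy":-0.868,"wz":0},{"jaw":-1,"dx":0,"dy":0,"dz":0,"wx":0,"wy":-0.868,"wz":0},{"jaw":-1,"dx":0,"dy":0,"dz":0,"wx":0,"wy":-0.868,"wz":0},{"jaw":-1,"dx":0,"dy":0,"dz":0,"wx":0,"wy":-0.868,"wz":0},{"jaw":-1,"dx":0,"dy":0,"dz":0,"wx":0,"wy":0,"wz":0},{"jaw":-1,"dx":0,"dy":0,"dz":0,"wx":0,"wy":0,"wz":0},{"jaw":-1,"dx":0,"dy":0,"dz":0,"wx":0,"wy":0,"wz":0},{"jaw":-1,"dx":0,"dy":0,"dz":0,"wx":0,"wy":0,"wz":0}]}}

```text
time: 16.13
ee_pos: [0.6645, 0.2709, 0.2891]
orientation: [0.019, 1.0, -0.0, -0.003]
contact_force: [0.6, 0.1, -0.8]
opening: 0.0514
finger_force: 36.7
```

```bash
python3 go.py .5266 -.1416 .066 .197 0
```

```text
16.1333 [0.6645 0.2709 0.2891] F [ 0.6  0.1 -0.8] op 0.0514 gf 36.7 j [ 0.34  0.66  0.87  0.    1.61 -1.2 ]
turn u [-0.01 -0.05 -0.01] shift(after turn) u [ 0.3068 -1.0431  0.0654] mm [ 122.7 -417.2   26.1]
```

Emit:
{"method": "step_arm", "body": {"series": [{"jaw":-1,"dx":0.0279,"dy":-0.0948,"dz":0,"wx":0,"wy":-0.05,"wz":0},{"jaw":-1,"dx":0.0279,"dy":-0.0948,"dz":0,"wx":0,"wy":0,"wz":0},{"jaw":-1,"dx":0.0279,"dy":-0.0948,"dz":0,"wx":0,"wy":0,"wz":0},{"jaw":-1,"dx":0.0279,"dy":-0.0948,"dz":0,"wx":0,"wy":0,"wz":0},{"jaw":-1,"dx":0.0279,"dy":-0.0948,"dz":0,"wx":0,"wy":0,"wz":0},{"jaw":-1,"dx":0.0279,"dy":-0.0948,"dz":0,"wx":0,"wy":0,"wz":0},{"jaw":-1,"dx":0.0279,"dy":-0.0948,"dz":0,"wx":0,"wy":0,"wz":0},{"jaw":-1,"dx":0.0279,"dy":-0.0948,"dz":0,"wx":0,"wy":0,"wz":0},{"jaw":-1,"dx":0.0279,"dy":-0.0948,"dz":0,"wx":0,"wy":0,"wz":0},{"jaw":-1,"dx":0.0279,"dy":-0.0948,"dz":0,"wx":0,"wy":0,"wz":0}]}}

```text
time: 16.97
ee_pos: [0.5378, -0.1056, 0.2898]
orientation: [0.019, 1.0, 0.0, 0.001]
contact_force: [0.4, -0.2, -0.7]
opening: 0.0519
finger_force: 36.8
```

Emit:
{"method": "step_arm", "body": {"series": [{"jaw":-1,"dx":0.0279,"dy":-0.0948,"dz":0,"wx":0,"wy":0,"wz":0},{"jaw":-1,"dx":0,"dy":0,"dz":0.03,"wx":0,"wy":0,"wz":0},{"jaw":-1,"dx":0,"dy":0,"dz":0.0354,"wx":0,"wy":0,"wz":0},{"jaw":-1,"dx":0,"dy":0,"dz":0,"wx":0,"wy":0,"wz":0},{"jaw":-1,"dx":0,"dy":0,"dz":0,"wx":0,"wy":0,"wz":0},{"jaw":-1,"dx":0,"dy":0,"dz":0,"wx":0,"wy":0,"wz":0},{"jaw":-1,"dx":0,"dy":0,"dz":0,"wx":0,"wy":0,"wz":0},{"jaw":-1,"dx":0,"dy":0,"dz":0,"wx":0,"wy":0,"wz":0},{"jaw":-1,"dx":0,"dy":0,"dz":0,"wx":0,"wy":0,"wz":0},{"jaw":-1,"dx":0,"dy":0,"dz":0,"wx":0,"wy":0,"wz":0}]}}

```text
time: 17.8
ee_pos: [0.5262, -0.1411, 0.2638]
orientation: [0.019, 1.0, -0.0, 0.001]
contact_force: [-0.4, -0.1, -0.9]
opening: 0.0518
finger_force: 36.8
```

```bash
python3 go.py .5266 -.1416 .066 .180 0
python3 - <<'E'
from h import *
from bench import viewer
from scipy.optimize import least_squares
t="s3";p,d=viewer.capture("scene");i=viewer.camera_info("scene");np.savez(f"{t}.npz",p=p,d=d,K=i["intrinsics"],o=i["origin"],q=i["orientation"])
P=cloud(t)[2];z=P[...,2];hsv=cv2.cvtColor(p,cv2.COLOR_RGB2HSV)
red=((hsv[...,0]<8)|(hsv[...,0]>170))&(hsv[...,1]>130);w=np.zeros_like(red);w[200:240,240:275]=1;red&=w
Q=P[red];zt=np.median(Q[:,2]);print(red.sum(),"ztop",zt,"p90",np.percentile(Q[:,2],[20,50,80]).round(4))
m=(red&(abs(z-zt)<.0045)).astype(np.uint8);m=cv2.morphologyEx(m,cv2.MORPH_CLOSE,np.ones((3,3)))
cnt=max(cv2.findContours(m,cv2.RETR_EXTERNAL,cv2.CHAIN_APPROX_NONE)[0],key=cv2.contourArea)[:,0]
B=np.array([ray(t,q,zt) for q in cnt]);a=B[B[:,0]>.5305]
f=least_squares(lambda c:np.hypot(a[:,0]-c[0],a[:,1]-c[1])-.0262,[.526,-.14],loss="soft_l1",f_scale=.001);print("front arc",len(a),f.x.round(4))
cv2.imwrite("pics/s3.png",cv2.resize(p[190:260,215:305][:,:,::-1],None,fx=7,fy=7,interpolation=cv2.INTER_CUBIC))
E
```

```text
17.8 [ 0.5262 -0.1411  0.2638] F [-0.4 -0.1 -0.9] op 0.0518 gf 36.8 j [-0.33  0.2   1.53 -0.    1.41 -1.86]
turn u [-0.01  0.02 -0.  ] shift(after turn) u [-0.0011 -0.0013  0.0445] mm [-0.4 -0.5 17.8]
279 ztop 0.09903168513429061 p90 [0.097  0.099  0.1005]
front arc 24 [ 0.5257 -0.142 ]
```

Emit:
{"method": "step_arm", "body": {"series": [{"jaw":-1,"dx":0.001,"dy":-0.0008,"dz":0.02,"wx":0,"wy":0,"wz":0},{"jaw":-1,"dx":0,"dy":0,"dz":0.02,"wx":0,"wy":0,"wz":0},{"jaw":-1,"dx":0,"dy":0,"dz":0.004,"wx":0,"wy":0,"wz":0},{"jaw":-1,"dx":0,"dy":0,"dz":0.003,"wx":0,"wy":0,"wz":0},{"jaw":-1,"dx":0,"dy":0,"dz":0.003,"wx":0,"wy":0,"wz":0},{"jaw":-1,"dx":0,"dy":0,"dz":0.003,"wx":0,"wy":0,"wz":0},{"jaw":-1,"dx":0,"dy":0,"dz":0.003,"wx":0,"wy":0,"wz":0},{"jaw":-1,"dx":0,"dy":0,"dz":0,"wx":0,"wy":0,"wz":0},{"jaw":-1,"dx":0,"dy":0,"dz":0,"wx":0,"wy":0,"wz":0},{"jaw":-1,"dx":0,"dy":0,"dz":0,"wx":0,"wy":0,"wz":0}]}}

```text
time: 18.68
ee_pos: [0.5258, -0.1416, 0.2412]
orientation: [0.019, 1.0, -0.0, 0.001]
contact_force: [0.8, 0.4, -0.2]
opening: 0.0519
finger_force: 36.8
```

```bash
python3 go.py .5266 -.1416 .066 .177 0
```

```text
18.6833 [ 0.5258 -0.1416  0.2412] F [ 0.8  0.4 -0.2] op 0.0519 gf 36.8 j [-0.33  0.22  1.55  0.    1.37 -1.86]
turn u [-0.01  0.03 -0.01] shift(after turn) u [-0.0019  0.     -0.0045] mm [-0.8  0.  -1.8]
```

Emit:
{"method": "step_arm", "body": {"series": [{"jaw":-1,"dx":0,"dy":0,"dz":0.002,"wx":0,"wy":0,"wz":0},{"jaw":-1,"dx":0,"dy":0,"dz":0.002,"wx":0,"wy":0,"wz":0},{"jaw":-1,"dx":0,"dy":0,"dz":0.002,"wx":0,"wy":0,"wz":0},{"jaw":-1,"dx":0,"dy":0,"dz":0.002,"wx":0,"wy":0,"wz":0},{"jaw":-1,"dx":0,"dy":0,"dz":0.001,"wx":0,"wy":0,"wz":0},{"jaw":-1,"dx":0,"dy":0,"dz":0.001,"wx":0,"wy":0,"wz":0},{"jaw":-1,"dx":0,"dy":0,"dz":0,"wx":0,"wy":0,"wz":0},{"jaw":-1,"dx":0,"dy":0,"dz":0,"wx":0,"wy":0,"wz":0},{"jaw":-1,"dx":0,"dy":0,"dz":0,"wx":0,"wy":0,"wz":0},{"jaw":-1,"dx":0,"dy":0,"dz":0,"wx":0,"wy":0,"wz":0}]}}

```text
time: 19.52
ee_pos: [0.5259, -0.1416, 0.2372]
orientation: [0.019, 1.0, -0.0, 0.001]
contact_force: [4.5, 0.2, 0.8]
opening: 0.0516
finger_force: 36.9
```

```bash
python3 go.py .5266 -.1416 .066 .177 0
```

```text
19.5167 [ 0.5259 -0.1416  0.2372] F [4.5 0.2 0.8] op 0.0516 gf 36.9 j [-0.33  0.23  1.55  0.    1.36 -1.86]
turn u [-0.01  0.03 -0.01] shift(after turn) u [-0.0019  0.     -0.0145] mm [-0.7  0.  -5.8]
```

Emit:
{"method": "step_arm", "body": {"series": [{"jaw":-1,"dx":-0.0014,"dy":0,"dz":0,"wx":0,"wy":0,"wz":0},{"jaw":-1,"dx":0,"dy":0,"dz":0,"wx":0,"wy":0,"wz":0},{"jaw":0.6,"dx":0,"dy":0,"dz":0,"wx":0,"wy":0,"wz":0},{"jaw":0.6,"dx":0,"dy":0,"dz":0,"wx":0,"wy":0,"wz":0},{"jaw":0.6,"dx":0,"dy":0,"dz":0,"wx":0,"wy":0,"wz":0},{"jaw":0.6,"dx":0,"dy":0,"dz":-0.04,"wx":0,"wy":0,"wz":0},{"jaw":0.6,"dx":0,"dy":0,"dz":-0.08,"wx":0,"wy":0,"wz":0},{"jaw":-1,"dx":0,"dy":0,"dz":-0.08,"wx":0,"wy":0,"wz":0},{"jaw":-1,"dx":0,"dy":0,"dz":0,"wx":0,"wy":0,"wz":0},{"jaw":-1,"dx":0,"dy":0,"dz":0,"wx":0,"wy":0,"wz":0}]}}

```text
time: 20.35
ee_pos: [0.5263, -0.1418, 0.3191]
orientation: [0.019, 1.0, -0.001, 0.003]
contact_force: [0.5, 0.6, 0.1]
opening: 0.0327
finger_force: 0.0
```

```bash
python3 look.py s4; python3 go.py .5263 -.1416 .066 .173 0
```

```text
z mm grid
216 [-1, 153, 4, 3, -1, 4, 67, 68, 4, -2, 1, 0, 5, 0, 1]
218 [3, 2, 1, 67, 66, 65, 68, 66, 67, 66, 7, 4, 8, 2, 4]
220 [3, 4, 66, 67, 66, 66, 63, 65, 65, 65, 63, 7, 5, 7, 0]
222 [1, 68, 64, 67, 68, 63, 68, 68, 68, 68, 68, 64, 7, 4, 5]
224 [1, 66, 64, 68, 66, 63, 57, 66, 64, 66, 65, 65, 10, 6, 8]
226 [6, 64, 65, 64, 68, 55, 52, 51, 66, 65, 64, 66, 7, 8, 6]
228 [6, 65, 63, 68, 64, 47, 41, 70, 68, 65, 67, 67, 50, 5, 5]
230 [1, 69, 64, 66, 68, 64, 63, 69, 63, 69, 64, 65, 46, 4, 8]
232 [6, 69, 67, 68, 69, 67, 67, 66, 66, 66, 67, 61, 42, 6, 6]
234 [8, 44, 65, 66, 66, 67, 67, 67, 68, 65, 57, 50, 36, 9, 7]
236 [7, 7, 52, 62, 65, 64, 62, 67, 62, 57, 50, 39, 30, 8, 6]
238 [4, 7, 36, 49, 53, 54, 58, 56, 50, 46, 39, 31, 17, 6, 6]
240 [6, 4, 14, 34, 38, 41, 41, 40, 40, 36, 30, 21, 11, 992, 6]
242 [7, 7, 7, 16, 22, 31, 31, 31, 30, 26, 15, 13, 5, 7, 5]
plane [ 0.0739 -0.031   0.0653] 226
20.4 [ 0.526  -0.1416  0.3171] F [ 1.   0.7 -1. ] op 0.025 gf 0.0 j [-0.33  0.15  1.47 -0.    1.52 -1.86]
turn u [-0.01  0.02 -0.01] shift(after turn) u [-8.000e-04  1.000e-04  1.951e-01] mm [-0.3  0.  78.1]
```

View pics/s4.png

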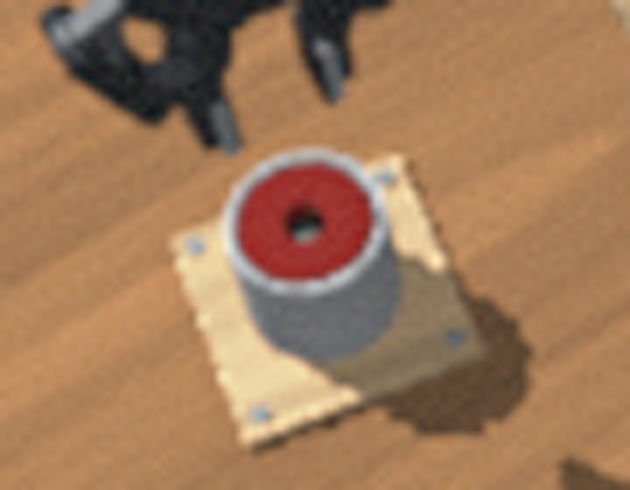

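The red ring lies flat in the tube, level with the rim (hole at crop (303,225)). Next I push the column down.

Emit:
{"method": "step_arm", "body": {"series": [{"jaw":-1,"dx":0,"dy":0,"dz":0.06,"wx":0,"wy":0,"wz":0},{"jaw":-1,"dx":0,"dy":0,"dz":0.065,"wx":0,"wy":0,"wz":0},{"jaw":-1,"dx":0,"dy":0,"dz":0.06,"wx":0,"wy":0,"wz":0},{"jaw":-1,"dx":0,"dy":0,"dz":0.006,"wx":0,"wy":0,"wz":0},{"jaw":-1,"dx":0,"dy":0,"dz":0.006,"wx":0,"wy":0,"wz":0},{"jaw":-1,"dx":0,"dy":0,"dz":0.006,"wx":0,"wy":0,"wz":0},{"jaw":-1,"dx":0,"dy":0,"dz":0.006,"wx":0,"wy":0,"wz":0},{"jaw":-1,"dx":0,"dy":0,"dz":0.006,"wx":0,"wy":0,"wz":0},{"jaw":-1,"dx":0,"dy":0,"dz":0.006,"wx":0,"wy":0,"wz":0},{"jaw":-1,"dx":0,"dy":0,"dz":0.006,"wx":0,"wy":0,"wz":0}]}}

```text
time: 21.23
ee_pos: [0.5266, -0.1417, 0.2272]
orientation: [0.019, 1.0, -0.001, 0.002]
contact_force: [1.0, 0.0, 3.6]
opening: -0.0
finger_force: 1.7
```

Emit:
{"method": "step_arm", "body": {"series": [{"jaw":-1,"dx":0,"dy":0,"dz":0,"wx":0,"wy":0,"wz":0},{"jaw":-1,"dx":0,"dy":0,"dz":0,"wx":0,"wy":0,"wz":0},{"jaw":-1,"dx":0,"dy":0,"dz":0,"wx":0,"wy":0,"wz":0},{"jaw":-1,"dx":0,"dy":0,"dz":0,"wx":0,"wy":0,"wz":0},{"jaw":-1,"dx":0,"dy":0,"dz":0,"wx":0,"wy":0,"wz":0},{"jaw":-1,"dx":0,"dy":0,"dz":0,"wx":0,"wy":0,"wz":0},{"jaw":-1,"dx":0,"dy":0,"dz":0,"wx":0,"wy":0,"wz":0},{"jaw":-1,"dx":0,"dy":0,"dz":0,"wx":0,"wy":0,"wz":0},{"jaw":-1,"dx":0,"dy":0,"dz":0,"wx":0,"wy":0,"wz":0},{"jaw":-1,"dx":0,"dy":0,"dz":0,"wx":0,"wy":0,"wz":0}]}}

```text
time: 22.07
ee_pos: [0.5264, -0.1416, 0.2264]
orientation: [0.019, 1.0, -0.0, 0.001]
contact_force: [2.6, -0.6, 4.2]
opening: 0.0001
finger_force: 1.8
```

```bash
python3 go.py .5263 -.1416 .054 .173 0
```

```text
22.0667 [ 0.5264 -0.1416  0.2264] F [ 2.6 -0.6  4.2] op 0.0001 gf 1.8 j [-0.33  0.24  1.56 -0.    1.34 -1.86]
turn u [-0.01  0.02 -0.01] shift(after turn) u [ 0.0002  0.0001 -0.0015] mm [ 0.1  0.  -0.6]
```

Emit:
{"method": "step_arm", "body": {"series": [{"jaw":-1,"dx":0,"dy":0,"dz":-0.1,"wx":0,"wy":0,"wz":0},{"jaw":-1,"dx":0,"dy":0,"dz":-0.1,"wx":0,"wy":0,"wz":0},{"jaw":-1,"dx":0,"dy":0,"dz":-0.1,"wx":0,"wy":0,"wz":0},{"jaw":1,"dx":-0.0413,"dy":0.0867,"dz":0,"wx":0,"wy":0,"wz":0},{"jaw":1,"dx":-0.0413,"dy":0.0867,"dz":0,"wx":0,"wy":0,"wz":0},{"jaw":1,"dx":-0.0413,"dy":0.0867,"dz":0,"wx":0,"wy":0,"wz":0},{"jaw":1,"dx":-0.0413,"dy":0.0867,"dz":0,"wx":0,"wy":0,"wz":0},{"jaw":1,"dx":-0.0413,"dy":0.0867,"dz":0,"wx":0,"wy":0,"wz":0},{"jaw":1,"dx":-0.0413,"dy":0.0867,"dz":0,"wx":0,"wy":0,"wz":0},{"jaw":1,"dx":-0.0413,"dy":0.0867,"dz":0,"wx":0,"wy":0,"wz":0}]}}

```text
time: 22.9
ee_pos: [0.651, 0.0986, 0.3449]
orientation: [0.019, 1.0, -0.001, -0.001]
contact_force: [1.3, -0.1, 0.2]
opening: 0.0835
finger_force: 0.0
```

Emit:
{"method": "step_arm", "body": {"series": [{"jaw":1,"dx":-0.0413,"dy":0.0867,"dz":0,"wx":0,"wy":0,"wz":0},{"jaw":1,"dx":-0.0413,"dy":0.0867,"dz":0,"wx":0,"wy":0,"wz":0},{"jaw":1,"dx":0,"dy":0,"dz":0,"wx":0,"wy":0.873,"wz":0},{"jaw":1,"dx":0,"dy":0,"dz":0,"wx":0,"wy":0.873,"wz":0},{"jaw":1,"dx":0,"dy":0,"dz":0,"wx":0,"wy":0.873,"wz":0},{"jaw":1,"dx":0,"dy":0,"dz":0,"wx":0,"wy":0.873,"wz":0},{"jaw":1,"dx":0,"dy":0,"dz":0,"wx":0,"wy":0.873,"wz":0},{"jaw":1,"dx":0,"dy":0,"dz":0,"wx":0,"wy":0,"wz":0},{"jaw":1,"dx":0,"dy":0,"dz":0,"wx":0,"wy":0,"wz":0},{"jaw":1,"dx":0,"dy":0,"dz":0,"wx":0,"wy":0,"wz":0}]}}

```text
time: 23.73
ee_pos: [0.6863, 0.1648, 0.3456]
orientation: [0.018, 0.976, 0.004, -0.215]
contact_force: [0.4, -0.0, -0.9]
opening: 0.0855
finger_force: 0.0
```

```bash
python3 go.py .5473 .170 .047 .202 25
```

```text
23.7333 [0.6863 0.1648 0.3456] F [ 0.4 -0.  -0.9] op 0.0855 gf 0.0 j [ 0.17  0.75  0.65  0.1   2.16 -1.32]
turn u [-0.01  0.03 -0.01] shift(after turn) u [-3.000e-04  2.000e-04  3.185e-01] mm [-1.000e-01  1.000e-01  1.274e+02]
```

Emit:
{"method": "step_arm", "body": {"series": [{"jaw":1,"dx":0,"dy":0,"dz":0.07,"wx":0,"wy":0.03,"wz":0},{"jaw":1,"dx":0,"dy":0,"dz":0.08,"wx":0,"wy":0,"wz":0},{"jaw":1,"dx":0,"dy":0,"dz":0.08,"wx":0,"wy":0,"wz":0},{"jaw":1,"dx":0,"dy":0,"dz":0.07,"wx":0,"wy":0,"wz":0},{"jaw":1,"dx":0,"dy":0,"dz":0.05,"wx":0,"wy":0,"wz":0},{"jaw":1,"dx":0,"dy":0,"dz":0.03,"wx":0,"wy":0,"wz":0},{"jaw":1,"dx":0,"dy":0,"dz":0.0125,"wx":0,"wy":0,"wz":0},{"jaw":1,"dx":0,"dy":0,"dz":0,"wx":0,"wy":0,"wz":0},{"jaw":1,"dx":0,"dy":0,"dz":0,"wx":0,"wy":0,"wz":0},{"jaw":1,"dx":0,"dy":0,"dz":0,"wx":0,"wy":0,"wz":0}]}}

```text
time: 24.57
ee_pos: [0.6205, 0.1672, 0.2057]
orientation: [0.018, 0.976, 0.004, -0.215]
contact_force: [-0.0, 0.2, 0.7]
opening: 0.0853
finger_force: 0.0
```

```bash
python3 go.py .5473 .170 .047 .172 25
```

```text
24.5667 [0.6205 0.1672 0.2057] F [-0.   0.2  0.7] op 0.0853 gf 0.0 j [ 0.19  0.65  1.09  0.1   1.83 -1.34]
turn u [ 0.    0.02 -0.01] shift(after turn) u [-0.0017  0.0003  0.0069] mm [-0.7  0.1  2.8]
```

Emit:
{"method": "step_arm", "body": {"series": [{"jaw":1,"dx":-0.001,"dy":0,"dz":0.005,"wx":0,"wy":0,"wz":0},{"jaw":1,"dx":0,"dy":0,"dz":0,"wx":0,"wy":0,"wz":0},{"jaw":-1,"dx":0,"dy":0,"dz":0,"wx":0,"wy":0,"wz":0},{"jaw":-1,"dx":0,"dy":0,"dz":0,"wx":0,"wy":0,"wz":0},{"jaw":-1,"dx":0,"dy":0,"dz":0,"wx":0,"wy":0,"wz":0},{"jaw":-1,"dx":0,"dy":0,"dz":0,"wx":0,"wy":0,"wz":0},{"jaw":-1,"dx":0,"dy":0,"dz":0,"wx":0,"wy":0,"wz":0},{"jaw":-1,"dx":0,"dy":0,"dz":0,"wx":0,"wy":0,"wz":0},{"jaw":-1,"dx":0,"dy":0,"dz":0,"wx":0,"wy":0,"wz":0},{"jaw":-1,"dx":0,"dy":0,"dz":0,"wx":0,"wy":0,"wz":0}]}}

```text
time: 25.4
ee_pos: [0.6196, 0.1672, 0.2027]
orientation: [0.018, 0.976, 0.004, -0.216]
contact_force: [2.4, -1.1, 4.2]
opening: 0.0521
finger_force: 36.9
```

```bash
python3 go.py .5473 .170 .047 .172 25
```

```text
25.4 [0.6196 0.1672 0.2027] F [ 2.4 -1.1  4.2] op 0.0521 gf 36.9 j [ 0.19  0.65  1.09  0.1   1.83 -1.34]
turn u [ 0.   -0.   -0.01] shift(after turn) u [-0.0004  0.0004 -0.0008] mm [-0.2  0.2 -0.3]
```

Emit:
{"method": "step_arm", "body": {"series": [{"jaw":-1,"dx":0,"dy":0,"dz":-0.02,"wx":0,"wy":0,"wz":0},{"jaw":-1,"dx":0,"dy":0,"dz":-0.06,"wx":0,"wy":0,"wz":0},{"jaw":-1,"dx":0,"dy":0,"dz":-0.09,"wx":0,"wy":0,"wz":0},{"jaw":-1,"dx":0,"dy":0,"dz":-0.07,"wx":0,"wy":0,"wz":0},{"jaw":-1,"dx":0,"dy":0,"dz":0,"wx":0,"wy":-0.873,"wz":0},{"jaw":-1,"dx":0,"dy":0,"dz":0,"wx":0,"wy":-0.873,"wz":0},{"jaw":-1,"dx":0,"dy":0,"dz":0,"wx":0,"wy":-0.873,"wz":0},{"jaw":-1,"dx":0,"dy":0,"dz":0,"wx":0,"wy":-0.873,"wz":0},{"jaw":-1,"dx":0,"dy":0,"dz":0,"wx":0,"wy":-0.873,"wz":0},{"jaw":-1,"dx":0,"dy":0,"dz":0,"wx":0,"wy":0,"wz":0}]}}

```text
time: 26.23
ee_pos: [0.6597, 0.1659, 0.2889]
orientation: [0.019, 1.0, -0.0, 0.001]
contact_force: [-1.4, -0.5, -1.1]
opening: 0.0517
finger_force: 36.7
```

```bash
python3 go.py .5263 -.1416 .066 .197 0
```

```text
26.2333 [0.6597 0.1659 0.2889] F [-1.4 -0.5 -1.1] op 0.0517 gf 36.7 j [ 0.19  0.55  1.03 -0.    1.56 -1.34]
turn u [-0.01  0.01 -0.01] shift(after turn) u [ 0.3052 -0.7803  0.0647] mm [ 122.1 -312.1   25.9]
```

Emit:
{"method": "step_arm", "body": {"series": [{"jaw":-1,"dx":0.0339,"dy":-0.0867,"dz":0,"wx":0,"wy":0.01,"wz":0},{"jaw":-1,"dx":0.0339,"dy":-0.0867,"dz":0,"wx":0,"wy":0,"wz":0},{"jaw":-1,"dx":0.0339,"dy":-0.0867,"dz":0,"wx":0,"wy":0,"wz":0},{"jaw":-1,"dx":0.0339,"dy":-0.0867,"dz":0,"wx":0,"wy":0,"wz":0},{"jaw":-1,"dx":0.0339,"dy":-0.0867,"dz":0,"wx":0,"wy":0,"wz":0},{"jaw":-1,"dx":0.0339,"dy":-0.0867,"dz":0,"wx":0,"wy":0,"wz":0},{"jaw":-1,"dx":0.0339,"dy":-0.0867,"dz":0,"wx":0,"wy":0,"wz":0},{"jaw":-1,"dx":0.0339,"dy":-0.0867,"dz":0,"wx":0,"wy":0,"wz":0},{"jaw":-1,"dx":0.0339,"dy":-0.0867,"dz":0,"wx":0,"wy":0,"wz":0},{"jaw":-1,"dx":0,"dy":0,"dz":0.02,"wx":0,"wy":0,"wz":0}]}}

```text
time: 27.07
ee_pos: [0.5247, -0.1466, 0.2829]
orientation: [0.022, 1.0, -0.001, -0.002]
contact_force: [0.0, -0.1, 0.1]
opening: 0.0515
finger_force: 36.8
```

Emit:
{"method": "step_arm", "body": {"series": [{"jaw":-1,"dx":0,"dy":0,"dz":0.044,"wx":0,"wy":0,"wz":0},{"jaw":-1,"dx":0,"dy":0,"dz":0,"wx":0,"wy":0,"wz":0},{"jaw":-1,"dx":0,"dy":0,"dz":0,"wx":0,"wy":0,"wz":0},{"jaw":-1,"dx":0,"dy":0,"dz":0,"wx":0,"wy":0,"wz":0},{"jaw":-1,"dx":0,"dy":0,"dz":0,"wx":0,"wy":0,"wz":0},{"jaw":-1,"dx":0,"dy":0,"dz":0,"wx":0,"wy":0,"wz":0},{"jaw":-1,"dx":0,"dy":0,"dz":0,"wx":0,"wy":0,"wz":0},{"jaw":-1,"dx":0,"dy":0,"dz":0,"wx":0,"wy":0,"wz":0},{"jaw":-1,"dx":0,"dy":0,"dz":0,"wx":0,"wy":0,"wz":0},{"jaw":-1,"dx":0,"dy":0,"dz":0,"wx":0,"wy":0,"wz":0}]}}

```text
time: 27.9
ee_pos: [0.5264, -0.1415, 0.264]
orientation: [0.019, 1.0, -0.0, -0.001]
contact_force: [-0.0, 0.9, -0.5]
opening: 0.0516
finger_force: 36.9
```

```bash
python3 go.py .5263 -.1416 .066 .177 0
python3 - <<'E'
from h import *
from bench import viewer
from scipy.optimize import least_squares
t="s5";p,d=viewer.capture("scene");i=viewer.camera_info("scene");np.savez(f"{t}.npz",p=p,d=d,K=i["intrinsics"],o=i["origin"],q=i["orientation"])
P=cloud(t)[2];z=P[...,2];hsv=cv2.cvtColor(p,cv2.COLOR_RGB2HSV)
m0=(hsv[...,0]>18)&(hsv[...,0]<33)&(hsv[...,1]>150);w=np.zeros_like(m0);w[200:240,240:275]=1;m0&=w&(z>.085)
Q=P[m0];zt=np.median(Q[:,2]);print(m0.sum(),"ztop",zt)
m=(m0&(abs(z-zt)<.0045)).astype(np.uint8);m=cv2.morphologyEx(m,cv2.MORPH_CLOSE,np.ones((3,3)))
cnt=max(cv2.findContours(m,cv2.RETR_EXTERNAL,cv2.CHAIN_APPROX_NONE)[0],key=cv2.contourArea)[:,0]
B=np.array([ray(t,q,zt) for q in cnt]);a=B[B[:,0]>.5305]
f=least_squares(lambda c:np.hypot(a[:,0]-c[0],a[:,1]-c[1])-.0262,[.526,-.14],loss="soft_l1",f_scale=.001);print("front arc",len(a),f.x.round(4))
E
```

```text
27.9 [ 0.5264 -0.1415  0.264 ] F [-0.   0.9 -0.5] op 0.0516 gf 36.9 j [-0.33  0.2   1.53 -0.    1.42 -1.86]
turn u [-0.01 -0.02 -0.01] shift(after turn) u [ 0.0003 -0.0002  0.0525] mm [ 0.1 -0.1 21. ]
275 ztop 0.09944407245148812
front arc 24 [ 0.5243 -0.142 ]
```

Emit:
{"method": "step_arm", "body": {"series": [{"jaw":-1,"dx":-0.0018,"dy":0,"dz":0.02,"wx":0,"wy":0,"wz":0},{"jaw":-1,"dx":0,"dy":0,"dz":0.02,"wx":0,"wy":0,"wz":0},{"jaw":-1,"dx":0,"dy":0,"dz":0.004,"wx":0,"wy":0,"wz":0},{"jaw":-1,"dx":0,"dy":0,"dz":0.003,"wx":0,"wy":0,"wz":0},{"jaw":-1,"dx":0,"dy":0,"dz":0.003,"wx":0,"wy":0,"wz":0},{"jaw":-1,"dx":0,"dy":0,"dz":0.003,"wx":0,"wy":0,"wz":0},{"jaw":-1,"dx":0,"dy":0,"dz":0.003,"wx":0,"wy":0,"wz":0},{"jaw":-1,"dx":0,"dy":0,"dz":0,"wx":0,"wy":0,"wz":0},{"jaw":-1,"dx":0,"dy":0,"dz":0,"wx":0,"wy":0,"wz":0},{"jaw":-1,"dx":0,"dy":0,"dz":0,"wx":0,"wy":0,"wz":0}]}}

```text
time: 28.78
ee_pos: [0.5271, -0.1417, 0.2417]
orientation: [0.019, 1.0, -0.0, -0.001]
contact_force: [0.5, 0.2, -0.5]
opening: 0.0521
finger_force: 36.9
```

```bash
python3 go.py .5266 -.1416 .066 .177 0
```

```text
28.7833 [ 0.5271 -0.1417  0.2417] F [ 0.5  0.2 -0.5] op 0.0521 gf 36.9 j [-0.33  0.23  1.54 -0.    1.37 -1.86]
turn u [-0.01 -0.02 -0.01] shift(after turn) u [ 0.0013  0.0001 -0.0034] mm [ 0.5  0.  -1.3]
```

Emit:
{"method": "step_arm", "body": {"series": [{"jaw":-1,"dx":0,"dy":0,"dz":0.002,"wx":0,"wy":0,"wz":0},{"jaw":-1,"dx":0,"dy":0,"dz":0.002,"wx":0,"wy":0,"wz":0},{"jaw":-1,"dx":0,"dy":0,"dz":0.002,"wx":0,"wy":0,"wz":0},{"jaw":-1,"dx":0,"dy":0,"dz":0.002,"wx":0,"wy":0,"wz":0},{"jaw":-1,"dx":0,"dy":0,"dz":0.001,"wx":0,"wy":0,"wz":0},{"jaw":-1,"dx":0,"dy":0,"dz":0.001,"wx":0,"wy":0,"wz":0},{"jaw":-1,"dx":0,"dy":0,"dz":0,"wx":0,"wy":0,"wz":0},{"jaw":-1,"dx":0,"dy":0,"dz":0,"wx":0,"wy":0,"wz":0},{"jaw":-1,"dx":0,"dy":0,"dz":0,"wx":0,"wy":0,"wz":0},{"jaw":-1,"dx":0,"dy":0,"dz":0,"wx":0,"wy":0,"wz":0}]}}

```text
time: 29.62
ee_pos: [0.5271, -0.1416, 0.2375]
orientation: [0.019, 1.0, -0.0, -0.001]
contact_force: [-0.6, -0.0, -1.7]
opening: 0.0517
finger_force: 36.9
```

```bash
python3 go.py .5266 -.1416 .066 .177 0
```

```text
29.6167 [ 0.5271 -0.1416  0.2375] F [-0.6 -0.  -1.7] op 0.0517 gf 36.9 j [-0.33  0.23  1.55 -0.    1.37 -1.86]
turn u [-0.01 -0.02 -0.01] shift(after turn) u [ 0.0012  0.0001 -0.0137] mm [ 0.5  0.  -5.5]
```

In cleanly. I'll release, lift, close and look.

Emit:
{"method": "step_arm", "body": {"series": [{"jaw":-1,"dx":0,"dy":0,"dz":0,"wx":0,"wy":0,"wz":0},{"jaw":0.6,"dx":0,"dy":0,"dz":0,"wx":0,"wy":0,"wz":0},{"jaw":0.6,"dx":0,"dy":0,"dz":0,"wx":0,"wy":0,"wz":0},{"jaw":0.6,"dx":0,"dy":0,"dz":0,"wx":0,"wy":0,"wz":0},{"jaw":0.6,"dx":0,"dy":0,"dz":0,"wx":0,"wy":0,"wz":0},{"jaw":0.6,"dx":0,"dy":0,"dz":-0.04,"wx":0,"wy":0,"wz":0},{"jaw":0.6,"dx":0,"dy":0,"dz":-0.08,"wx":0,"wy":0,"wz":0},{"jaw":-1,"dx":0,"dy":0,"dz":-0.08,"wx":0,"wy":0,"wz":0},{"jaw":-1,"dx":0,"dy":0,"dz":0,"wx":0,"wy":0,"wz":0},{"jaw":-1,"dx":0,"dy":0,"dz":0,"wx":0,"wy":0,"wz":0}]}}

```text
time: 30.45
ee_pos: [0.5276, -0.1417, 0.3199]
orientation: [0.019, 1.0, -0.001, 0.001]
contact_force: [1.2, -0.5, -1.2]
opening: 0.0327
finger_force: 0.0
```

```bash
python3 look.py s6; python3 go.py .5266 -.1416 .066 .173 0
```

```text
z mm grid
216 [0, 154, 3, 1, 0, 3, 67, 66, 3, 3, 0, -2, 3, 2, 4]
218 [1, 0, 2, 67, 66, 63, 63, 65, 58, 67, 8, 6, 7, 0, -1]
220 [2, 5, 69, 65, 66, 66, 63, 67, 66, 63, 64, 7, 6, 10, -1]
222 [2, 66, 64, 66, 66, 64, 63, 64, 65, 61, 64, 67, 8, 6, 4]
224 [0, 66, 67, 63, 68, 63, 61, 64, 64, 63, 63, 64, 7, 9, 5]
226 [8, 64, 67, 63, 65, 58, 53, 49, 61, 65, 61, 66, 9, 6, 5]
228 [8, 61, 65, 65, 67, 44, 37, 66, 66, 67, 67, 69, 53, 5, 9]
230 [6, 65, 63, 68, 67, 65, 65, 64, 66, 64, 66, 64, 46, 5, 7]
232 [7, 64, 65, 65, 64, 63, 64, 62, 66, 66, 65, 56, 44, 7, 8]
234 [8, 46, 67, 64, 61, 66, 64, 64, 69, 66, 58, 50, 33, 6, 4]
236 [6, 7, 49, 59, 65, 65, 65, 65, 62, 56, 46, 38, 28, 11, 8]
238 [2, 5, 39, 48, 54, 52, 54, 51, 51, 45, 38, 33, 20, 5, 4]
240 [8, 8, 13, 32, 40, 46, 42, 45, 40, 36, 29, 22, 9, 6, 1]
242 [7, 5, 7, 16, 26, 32, 31, 32, 29, 21, 21, 8, 6, 8, 5]
plane [ 0.0602 -0.0111  0.0639] 230
30.5 [ 0.5272 -0.1416  0.3178] F [ 0.7 -0.1 -0.8] op 0.0249 gf 0.0 j [-0.33  0.15  1.47 -0.    1.52 -1.86]
turn u [-0.01 -0.01 -0.01] shift(after turn) u [ 0.0015 -0.      0.197 ] mm [ 0.6 -0.  78.8]
```

View pics/s6.png

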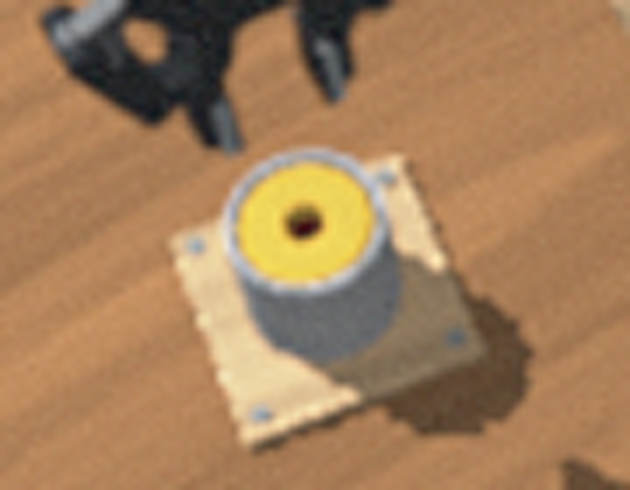

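The yellow ring sits flat in the tube, level with the rim (hole at crop (303,222)). Now the press.

Emit:
{"method": "step_arm", "body": {"series": [{"jaw":-1,"dx":0.0015,"dy":0,"dz":0.06,"wx":0,"wy":0,"wz":0},{"jaw":-1,"dx":0,"dy":0,"dz":0.067,"wx":0,"wy":0,"wz":0},{"jaw":-1,"dx":0,"dy":0,"dz":0.06,"wx":0,"wy":0,"wz":0},{"jaw":-1,"dx":0,"dy":0,"dz":0.006,"wx":0,"wy":0,"wz":0},{"jaw":-1,"dx":0,"dy":0,"dz":0.006,"wx":0,"wy":0,"wz":0},{"jaw":-1,"dx":0,"dy":0,"dz":0.006,"wx":0,"wy":0,"wz":0},{"jaw":-1,"dx":0,"dy":0,"dz":0.006,"wx":0,"wy":0,"wz":0},{"jaw":-1,"dx":0,"dy":0,"dz":0.005,"wx":0,"wy":0,"wz":0},{"jaw":-1,"dx":0,"dy":0,"dz":0.004,"wx":0,"wy":0,"wz":0},{"jaw":-1,"dx":0,"dy":0,"dz":0,"wx":0,"wy":0,"wz":0}]}}

```text
time: 31.33
ee_pos: [0.5267, -0.1417, 0.2303]
orientation: [0.019, 1.0, -0.001, -0.0]
contact_force: [1.3, 0.4, 2.7]
opening: -0.0004
finger_force: 1.1
```

Emit:
{"method": "step_arm", "body": {"series": [{"jaw":-1,"dx":0,"dy":0,"dz":0.0015,"wx":0,"wy":0,"wz":0},{"jaw":-1,"dx":0,"dy":0,"dz":0.0015,"wx":0,"wy":0,"wz":0},{"jaw":-1,"dx":0,"dy":0,"dz":0.0015,"wx":0,"wy":0,"wz":0},{"jaw":-1,"dx":0,"dy":0,"dz":0.0015,"wx":0,"wy":0,"wz":0},{"jaw":-1,"dx":0,"dy":0,"dz":0.0015,"wx":0,"wy":0,"wz":0},{"jaw":-1,"dx":0,"dy":0,"dz":0,"wx":0,"wy":0,"wz":0},{"jaw":-1,"dx":0,"dy":0,"dz":0,"wx":0,"wy":0,"wz":0},{"jaw":-1,"dx":0,"dy":0,"dz":0,"wx":0,"wy":0,"wz":0},{"jaw":-1,"dx":0,"dy":0,"dz":0,"wx":0,"wy":0,"wz":0},{"jaw":-1,"dx":0,"dy":0,"dz":0,"wx":0,"wy":0,"wz":0}]}}

```text
time: 32.17
ee_pos: [0.5264, -0.1416, 0.2265]
orientation: [0.019, 1.0, -0.0, -0.001]
contact_force: [3.2, -0.7, 3.3]
opening: -0.0001
finger_force: 1.6
```

Still sliding, so I continue.

Emit:
{"method": "step_arm", "body": {"series": [{"jaw":-1,"dx":0,"dy":0,"dz":0.0015,"wx":0,"wy":0,"wz":0},{"jaw":-1,"dx":0,"dy":0,"dz":0.0015,"wx":0,"wy":0,"wz":0},{"jaw":-1,"dx":0,"dy":0,"dz":0.0015,"wx":0,"wy":0,"wz":0},{"jaw":-1,"dx":0,"dy":0,"dz":0.0015,"wx":0,"wy":0,"wz":0},{"jaw":-1,"dx":0,"dy":0,"dz":0.0015,"wx":0,"wy":0,"wz":0},{"jaw":-1,"dx":0,"dy":0,"dz":0,"wx":0,"wy":0,"wz":0},{"jaw":-1,"dx":0,"dy":0,"dz":0,"wx":0,"wy":0,"wz":0},{"jaw":-1,"dx":0,"dy":0,"dz":0,"wx":0,"wy":0,"wz":0},{"jaw":-1,"dx":0,"dy":0,"dz":0,"wx":0,"wy":0,"wz":0},{"jaw":-1,"dx":0,"dy":0,"dz":0,"wx":0,"wy":0,"wz":0}]}}

```text
time: 33.0
ee_pos: [0.5263, -0.1416, 0.2233]
orientation: [0.019, 1.0, -0.0, -0.001]
contact_force: [1.1, -0.1, 2.3]
opening: -0.0002
finger_force: 1.0
```

Emit:
{"method": "step_arm", "body": {"series": [{"jaw":-1,"dx":0,"dy":0,"dz":0.0015,"wx":0,"wy":0,"wz":0},{"jaw":-1,"dx":0,"dy":0,"dz":0.0015,"wx":0,"wy":0,"wz":0},{"jaw":-1,"dx":0,"dy":0,"dz":0.0015,"wx":0,"wy":0,"wz":0},{"jaw":-1,"dx":0,"dy":0,"dz":0.0015,"wx":0,"wy":0,"wz":0},{"jaw":-1,"dx":0,"dy":0,"dz":0.0015,"wx":0,"wy":0,"wz":0},{"jaw":-1,"dx":0,"dy":0,"dz":0,"wx":0,"wy":0,"wz":0},{"jaw":-1,"dx":0,"dy":0,"dz":0,"wx":0,"wy":0,"wz":0},{"jaw":-1,"dx":0,"dy":0,"dz":0,"wx":0,"wy":0,"wz":0},{"jaw":-1,"dx":0,"dy":0,"dz":0,"wx":0,"wy":0,"wz":0},{"jaw":-1,"dx":0,"dy":0,"dz":0,"wx":0,"wy":0,"wz":0}]}}

```text
time: 33.83
ee_pos: [0.5264, -0.1416, 0.2214]
orientation: [0.019, 1.0, -0.0, -0.001]
contact_force: [-3.5, 0.7, 9.2]
opening: -0.0001
finger_force: 4.8
```

Emit:
{"method": "step_arm", "body": {"series": [{"jaw":-1,"dx":0,"dy":0,"dz":0.0015,"wx":0,"wy":0,"wz":0},{"jaw":-1,"dx":0,"dy":0,"dz":0.0015,"wx":0,"wy":0,"wz":0},{"jaw":-1,"dx":0,"dy":0,"dz":0.0015,"wx":0,"wy":0,"wz":0},{"jaw":-1,"dx":0,"dy":0,"dz":0.0015,"wx":0,"wy":0,"wz":0},{"jaw":-1,"dx":0,"dy":0,"dz":0,"wx":0,"wy":0,"wz":0},{"jaw":-1,"dx":0,"dy":0,"dz":0,"wx":0,"wy":0,"wz":0},{"jaw":-1,"dx":0,"dy":0,"dz":0,"wx":0,"wy":0,"wz":0},{"jaw":-1,"dx":0,"dy":0,"dz":0,"wx":0,"wy":0,"wz":0},{"jaw":-1,"dx":0,"dy":0,"dz":0,"wx":0,"wy":0,"wz":0},{"jaw":-1,"dx":0,"dy":0,"dz":0,"wx":0,"wy":0,"wz":0}]}}

```text
time: 34.67
ee_pos: [0.5266, -0.1417, 0.2213]
orientation: [0.019, 1.0, -0.001, -0.001]
contact_force: [-10.7, 3.0, 23.1]
opening: 0.0
finger_force: 11.9
```

Hard stop confirmed: 23 N with no further travel, and the yellow top is about 18 mm below the rim. I'll lift away.

Emit:
{"method": "step_arm", "body": {"series": [{"jaw":-1,"dx":0,"dy":0,"dz":-0.005,"wx":0,"wy":0,"wz":0},{"jaw":-1,"dx":0,"dy":0,"dz":-0.005,"wx":0,"wy":0,"wz":0},{"jaw":-1,"dx":0,"dy":0,"dz":-0.04,"wx":0,"wy":0,"wz":0},{"jaw":-1,"dx":0,"dy":0,"dz":-0.08,"wx":0,"wy":0,"wz":0},{"jaw":-1,"dx":0,"dy":0,"dz":-0.1,"wx":0,"wy":0,"wz":0},{"jaw":-1,"dx":0,"dy":0,"dz":-0.05,"wx":0,"wy":0,"wz":0},{"jaw":-1,"dx":0,"dy":0,"dz":0,"wx":0,"wy":0,"wz":0},{"jaw":-1,"dx":0,"dy":0,"dz":0,"wx":0,"wy":0,"wz":0},{"jaw":-1,"dx":0,"dy":0,"dz":0,"wx":0,"wy":0,"wz":0},{"jaw":-1,"dx":0,"dy":0,"dz":0,"wx":0,"wy":0,"wz":0}]}}

```text
time: 35.5
ee_pos: [0.5263, -0.1414, 0.3278]
orientation: [0.019, 1.0, 0.0, -0.003]
contact_force: [-0.6, -0.9, -0.2]
opening: -0.0001
finger_force: 0.0
```

```bash
python3 look.py s7 | tail -15; python3 go.py .5266 -.1416 .066 .173 0
```

```text
216 [0, 2, 1, 1, 3, -2, 66, 68, 3, 1, 3, 1, 0, 0, 1]
218 [3, 0, 3, 66, 66, 64, 59, 63, 65, 65, 4, 7, 3, 5, -1]
220 [2, 1, 66, 60, 57, 55, 52, 50, 53, 56, 64, 8, 3, 7, 0]
222 [2, 64, 59, 53, 48, 48, 51, 48, 50, 49, 51, 64, 5, 3, 1]
224 [2, 65, 54, 50, 48, 48, 50, 49, 47, 49, 47, 67, 7, 4, 6]
226 [8, 61, 50, 49, 48, 49, 50, 47, 50, 48, 48, 64, 3, 6, 9]
228 [10, 59, 53, 50, 47, 48, 43, 40, 47, 51, 46, 67, 52, 9, 8]
230 [7, 67, 54, 47, 48, 40, 29, 23, 47, 48, 49, 68, 48, 8, 6]
232 [7, 64, 50, 47, 47, 46, 50, 51, 47, 47, 65, 58, 44, 3, 9]
234 [5, 41, 62, 68, 50, 48, 50, 47, 64, 64, 58, 47, 35, 5, 4]
236 [7, 8, 50, 58, 68, 69, 65, 62, 61, 57, 51, 40, 27, 5, 5]
238 [8, 9, 35, 47, 52, 52, 56, 52, 52, 48, 39, 30, 17, 8, 5]
240 [6, 9, 11, 33, 37, 39, 43, 41, 38, 35, 31, 22, 9, 4, 8]
242 [8, 5, 7, 17, 24, 30, 33, 31, 32, 23, 17, 9, 8, 8, 8]
plane [ 0.0347 -0.0027  0.0484] 168
35.55 [ 0.5264 -0.1415  0.328 ] F [-0.3 -0.  -0.1] op -0.0 gf 0.0 j [-0.33  0.15  1.45 -0.    1.55 -1.86]
turn u [ 0.   -0.06 -0.01] shift(after turn) u [-0.0005 -0.0003  0.2224] mm [-0.2 -0.1 89. ]
```

View pics/s7.png

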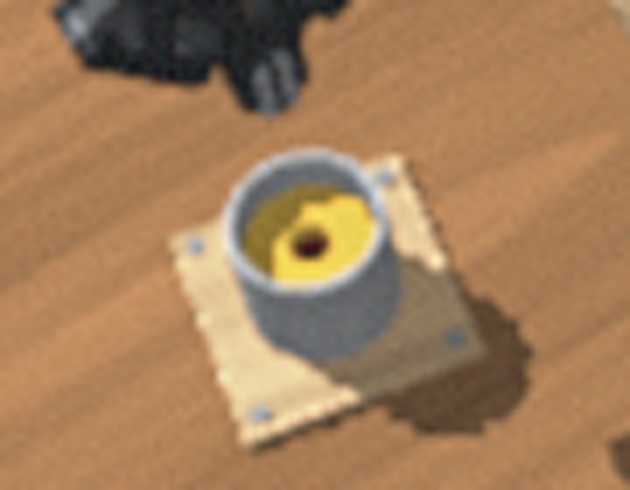

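The picture shows the yellow ring flat deep in the tube (hole at crop (310,243)), about 18 mm below the rim, with the gripper clear.

```bash
python3 -c "
from bench import ticket;print(ticket.sign_off())"
```

```text
the job is handed in; nothing more can be done
None
```

The black, red and yellow rings are stacked flat in the tube and were pressed to the hard stop with about 23 N; the gripper is clear and the job was handed in at about 36 s, though no verdict came back.

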